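# Probe the cured red sample with the spring gauge

## Task

Pull open the drawer of the blue instrument chest, take the yellow spring gauge out of it, and with the gauge set its probe on the white spot of the red sample, square to the sloping face, pressing gently until about half of the green part of the probe has gone in. Finish while still holding the gauge pressed there, steady, and do not let go of it. Never press hard (no more than 15 N), do not touch the blue sample with the gauge, and leave the loose tin, torch and tape roll where they stand.

Things in the scene. Friction and masses are not known exactly. Their poses are not given: they have to be found in the camera images.
- chest: blue steel instrument chest with one drawer, 150 (x) x 200 (y) x 127 mm high, fixed to the bench; origin at the centre of its underside. Its drawer front faces its own -x, roughly to the robot's right.
- drawer (a joint): how far the drawer is out (m): 0 shut, 0.125 stop. It slides along the chest's own -x with some 2 N of friction and stays where it is left. Its grey front is 106 mm high, its top edge 120 mm above the bench; its side walls reach 58 mm above the bench.
- drawer_handle (a point): middle of the drawer's dark steel bar handle: a level round bar 10 mm thick and 90 mm long, along the chest's y axis, 105 mm above the bench, its centre line 50 mm in front of the drawer front, carried by a post at each end; moves with the drawer. Axes as the chest's.
- gauge: yellow round spring gauge, about 140 g; z up from nose to top, origin at the nose's lower end. Nose 22 mm thick (z 0-16 mm), barrel 30 mm thick (z 16-66 mm). Stands probe down in a loose hole of a black block in the drawer, 50 mm behind the front's inner face, on its centre line; the block's top is 56 mm above the bench, the gauge's 106. Lifts straight out once the drawer is open 100 mm or more.
- probe (a joint): how far the gauge's probe is pushed in (m): 0 out, 0.012 fully in. The spring takes about 1 N at the start and 7 N fully in (4 N halfway). The probe is 8 mm thick and sticks out 18 mm below the nose: 12 mm green, then 6 mm of steel with a round end.
- probe_tip (a point): end of the probe, on the gauge's axis, 18 mm below the gauge's origin when the probe is out; moves with the probe. Axes as the gauge's.
- red_sample: red slab 74 (x) x 60 (y) x 12 mm on an aluminium tray on a grey stand (100 x 84 mm foot), fixed to the bench; its top face slopes 20 degrees (0.35 rad) and falls to its own -x (roughly to the robot's left), 49 mm above the bench at its middle. z axis square to the face, upward; origin 18 mm under the middle of the face.
- red_spot (a point): centre of the 16 mm white spot with a black dot on the red sample's face, 12 mm to the +y side of the face's middle. Axes as the red sample's: z is square to the face, upward.
- blue_sample: blue slab on a like stand, same sizes and slope, its spot 12 mm to the -y side of the face's middle. Not to be touched with the gauge. The red and the blue stand may be either way round.
- tin: small tin, 67 mm in diameter, 68 mm high, loose; origin at the centre of its underside. Leave alone.
- pocket_torch: black pocket torch lying on the bench, 127 mm long, loose. Leave alone.
- tape_roll: roll of masking tape lying flat, 104 mm in diameter, 25 mm high, loose. Leave alone.

How it is judged:
On the way, in this order (a step that is already met when the one before it is completed fails the run):
1. the drawer has been pulled open by more than 70 mm (value of joint drawer above 0.07 m), for 0.2 s.
2. the gauge is held in the fingers, lifted clear of the drawer (height (world z) of gauge above 0.09 m and contact force between the fingers and gauge above 1 N), for 0.2 s.
At the end, for the whole second after the job is handed in: The gauge is in the fingers, steady (under 20 mm/s), its probe tip on the white spot of the red sample within 8 mm of its centre, its axis within 10 degrees of square to the sloping face, the probe pushed in by 2.5 to 10 mm of its 12 mm. The drawer may stay open (distance between probe_tip and red_spot below 0.008 m and angle between the z axis of gauge and the z axis of red_spot, either way round below 0.17 rad and angle between gauge's own z axis and vertical below 1 rad and value of joint probe between 0.0025 and 0.01 m and contact force between gauge and red_sample above 0.5 N and contact force between the fingers and gauge above 1 N and linear speed of gauge below 0.02 m/s); the arm keeps its last pose, push and grip.
It fails at once if the gauge is pressed on the red sample with more than 15 N (contact force between gauge and red_sample above 15 N).
It fails at once if the gauge touches the blue sample (contact force between gauge and blue_sample above 0.5 N).
It fails at once if the tin, torch or tape roll is moved by more than 30 mm (distance of any of tin, pocket_torch, tape_roll from where it was at the start of the episode above 0.03 m).
It also fails if it takes over 48 s, if anything falls off the work surface, if the arm or the gripper's body presses on something with over 40 N, if the wrist force passes 120 N, or if a joint passes its speed limit or range.

## Robot

A 6-joint arm with a two-finger parallel gripper is mounted at the origin on a cart in front of the work surface, level with it; the furniture and walls round the work are solid. World frame = base frame: x ahead of the robot, y to its left, z up, the work surface at z = 0. Lengths are in m, angles in rad, forces in N, time in s.
With the tool pointing down it reaches from about 0.25 to 0.775 m from the base axis. Payload 4 kg.
Tool frame: the origin (TCP) lies between the finger pads; the fingertips stand 11 mm ahead of it and the grasp point (between the pads) lies 8 mm behind it; z points along the fingers, y is the direction in which the jaws open and shut (so a half turn about z gives the same grasp; the last joint's range is limited). The gripper opens to 94 mm and grips with 3 to 60 N. Pads are 16 mm wide; open, the fingers measure 119 mm over their backs; the gripper's body (75 mm by 177 mm) begins 78 mm behind the grasp point.
Start: joints at [-1.332, 0.087, 1.371, -0, 1.684, -0.103], TCP at [0.184, -0.518, 0.217] pointing down, gripper open.
Joint ranges: [-3.1, 3.1], [-0.76, 2.03], [0.27, 2.55], [-1.08, 4.22], [0.17, 2.65], [-2.57, 2.57]. Speed limits (rad/s): [2.79, 2.79, 3.14, 3.14, 3.14, 3.14].

## Interface

Orientations are given as [roll, pitch, yaw] about the fixed x, y, z axes, in that order (R = Rz(yaw) Ry(pitch) Rx(roll)).
In Python, from bench import get_obs, cams, ticket gives the robot as it stands. The module is installed in compiled form; this text tells all that it offers.
- The arm moves only by the shell command python3 -m crank 'ROWS'. ROWS is JSON, a list of rows, each an object of numbers: "tx", "ty", "tz": the shift along the tool's x, y, z in cm; "twist": the turn about the tool's z in degrees; "grip": the opening, from 0 (shut) to 1 (fully open). In form: [{"tx": .., "ty": .., "tz": .., "twist": .., "grip": ..}, ...]. A call has 1 to 12 rows; each row shifts and turns the commanded pose from where the row before left it, along the tool's axes as they then stand; what a row does not reach is not made up. A row lasts 1/8 s, in which the tool goes at most 62.5 mm and 10.7 degrees, less where a joint would pass 70% of its speed; a pose out of reach is approached as far as the arm can. A call is refused whole if a number of a shift passes 6.25 or a number of a turn 10.7, either way. A call with a gripper value outside its range is refused whole. The fingers move at their own pace and stop on an object; the grip force is fixed at half the most. Time passes only in rows, so rows that do not move let the fingers close. It gives the time, the measured TCP pose, the force and the opening at its end, in the units of the state.
- get_obs(): the state, without advancing time (a new reading comes with each control period).
- cams.snapshot(name): name is "scene" or "side" or "wrist"; returns a dict with "frame" (420x560x3 uint8, red, green, blue), "intrinsics" (3x3 intrinsics, pixels), "R" (3x3) and "t" (3): a world point X has camera coordinates R X + t; the wrist camera has in their place "hand_eye" (4x4, takes a point from camera to tool coordinates, whose origin is the TCP and whose axes are the flange's). Camera axes: x right, y down, z forward; pixel columns grow to the right and rows downward; lengths in m; the calibration is good to about 2 mm. A picture is of the moment at which its call begins: read the wrist's pose just before it. There is no depth.
- ticket.close_job(): hands the job in, once; it reports no verdict.
Trained networks look in a picture, given as the dict that the camera call returned (one of the last four; its "shot" number tells which), for a name from the list of things; names that differ only in an ending like _2 or _b are one class to them, and where a whole thing is asked for, a point or a joint stands for the part that bears it (a point fixed in the world has none). Each returns a list of dicts, best first, with "conf" (0 to 1); they miss things now and then, are a little off and sometimes report something else, mostly with a low value. They report only what shows in the picture. A call takes as long as a camera call.
- cams.outline_of(picture, query): "region" (420x560 bool, what is visible of it) and "centre" ([column, row] in pixels, amid what is visible of it).
The state is a dict: "time": time; "joint_positions": joint angles; "qvel": joint speeds; "joint_torque": joint torques, N m; "tool_pos": TCP position; "ee_rot": TCP orientation; "wrist_force": force on the tool from outside, world axes, zero at the start; "wrist_torque": the same for the moment, N m; "width": finger opening in m.
Only numpy, scipy, OpenCV 4.12 (cv2) and the standard library are available. Lean on these libraries where they do the work, as an engineer would, in place of code of your own. Each camera call takes 0.05 s, during which the arm holds its last target.

## Working session

There is one attempt and no reset: what is moved stays moved. The work goes in short steps, Python scripts to look and compute and a shell command to move; the robot and the scene stay as the last step left them, time stands still between calls to the robot, and variables do not carry over. Pictures are saved under pics/ and viewed, and the job is handed in when it is done.

```bash
mkdir -p pics; cat > h.py <<'E'
import numpy as np,cv2
from bench import get_obs,cams,ticket
def save(s,n): cv2.imwrite('pics/'+n,cv2.cvtColor(s['frame'],cv2.COLOR_RGB2BGR))
E
python3 - <<'E'
from h import *
o=get_obs()
for k in o: print(k,o[k])
for n in ['scene','side','wrist']:
    s=cams.snapshot(n); save(s,n+'0.png')
    print(n,s['intrinsics'].tolist() if hasattr(s['intrinsics'],'tolist') else s['intrinsics'])
    if n!='wrist': 
        R=np.array(s['R']);t=np.array(s['t']);print('cam pos',-R.T@t, 'fwd',R[2])
    else: print(s['hand_eye'])
    for q in ['chest','drawer_handle','gauge','red_sample','red_spot','blue_sample','tin','pocket_torch','tape_roll']:
        r=cams.outline_of(s,q)
        print(q,[(round(x['conf'],2),np.round(x['centre'],1).tolist(),int(x['region'].sum())) for x in r[:2]])
E
```

```text
time 0.0
joint_positions [-1.33212783e+00  8.79102550e-02  1.37220450e+00 -4.54688279e-05
  1.68362894e+00 -1.03130051e-01]
qvel [-0.00031383 -0.00098958 -0.00071953 -0.0001824   0.00137767 -0.00028344]
joint_torque [ 1.42241197e-04 -3.40183318e+01 -3.02423966e+01  7.16533000e-02
  3.30092758e-02 -1.68524903e-04]
tool_pos [ 0.18419124 -0.51768497  0.21535387]
ee_rot [-3.13944839e+00 -1.76492994e-04  3.41793286e-01]
wrist_force [-0.55116741 -0.55777216  0.17276763]
wrist_torque [ 0.06144202  0.00639041 -0.01244094]
width 0.09406100645692815
scene [[546.9454273379272, 0.0, 280.79318320521895], [0.0, 546.9454273379272, 209.76819177564838], [0.0, 0.0, 1.0]]
cam pos [-0.51682975  1.04448862  1.16407808] fwd [ 0.56120291 -0.58906605 -0.58142281]
chest [(0.6, [201.7, 275.0], 4899), (0.22, [233.8, 241.8], 201)]
drawer_handle [(0.77, [233.8, 240.8], 91), (0.26, [291.3, 229.0], 501)]
gauge []
red_sample [(0.88, [290.7, 229.5], 498)]
red_spot [(0.59, [292.3, 227.4], 489)]
blue_sample [(0.64, [327.2, 212.2], 283)]
tin [(0.76, [250.2, 215.3], 439)]
pocket_torch [(0.65, [291.3, 227.8], 503), (0.41
[... 389 characters left out ...]
mple []
red_spot []
blue_sample [(0.68, [276.3, 271.9], 470)]
tin [(0.75, [298.9, 218.1], 453)]
pocket_torch [(0.8, [287.2, 336.5], 543)]
tape_roll [(0.74, [370.9, 304.9], 693)]
wrist [[335.22103402566927, 0.0, 275.2469008418458], [0.0, 335.22103402566927, 215.54169905774313], [0.0, 0.0, 1.0]]
[[ 3.21445762e-05 -9.62591198e-01 -2.70957902e-01  7.90608961e-02]
 [ 9.99999236e-01 -3.03884797e-04  1.19819861e-03  4.40070818e-04]
 [-1.23571542e-03 -2.70957734e-01  9.62590453e-01 -1.68525810e-01]
 [ 0.00000000e+00  0.00000000e+00  0.00000000e+00  1.00000000e+00]]
chest []
drawer_handle []
gauge []
red_sample []
red_spot []
blue_sample []
tin []
pocket_torch [(0.55, [270.6, 5.5], 683)]
tape_roll []
```

View pics/scene0.png

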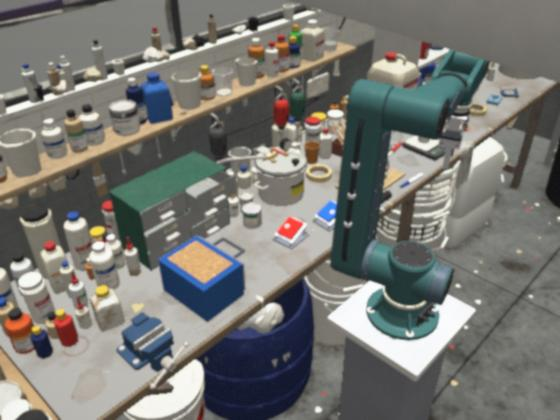

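View pics/side0.png

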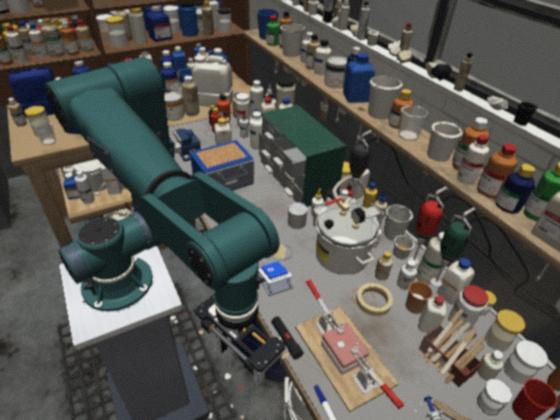

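View pics/wrist0.png

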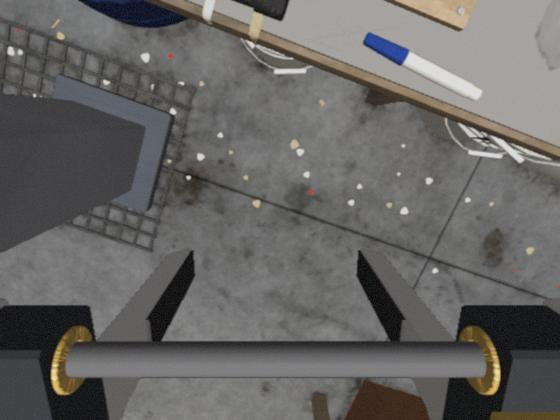

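The scene view shows the blue chest (cork top) at about (202,275) with its handle at (233,241). The red slab is at (291,230), the blue slab at (327,213), and the tin at (250,215). The gripper hangs at the bench edge near the torch. The tool can only translate and twist, so the gauge will have to be tilted within the fingers. First I'll triangulate coarsely.

```bash
cat >> h.py <<'E'
def ray(s,uv,T=None):
    K=np.array(s['intrinsics']);d=np.linalg.solve(K,[uv[0],uv[1],1.])
    if 'R' in s and s['R'] is not None:
        R=np.array(s['R']);t=np.array(s['t']);return -R.T@t,R.T@d
    H=np.array(s['hand_eye']);Rt,p=T
    return Rt@H[:3,3]+p, Rt@(H[:3,:3]@d)
def atz(s,uv,z,T=None):
    c,d=ray(s,uv,T);return c+d*(z-c[2])/d[2]
from scipy.spatial.transform import Rotation as Ro
def pose():
    o=get_obs();return Ro.from_euler('xyz',o['ee_rot']).as_matrix(),np.array(o['tool_pos'])
def proj(s,X,T=None):
    K=np.array(s['intrinsics'])
    if 'R' in s and s['R'] is not None: c=np.array(s['R'])@X+np.array(s['t'])
    else:
        H=np.array(s['hand_eye']);Rt,p=T;q=Rt.T@(np.array(X)-p);c=H[:3,:3].T@(q-H[:3,3])
    u=K@c;return u[:2]/u[2]
E
python3 - <<'E'
from h import *
s=cams.snapshot('scene')
for n,z in [('drawer_handle',.105),('red_sample',.049),('blue_sample',.049),('tin',.034),('pocket_torch',.015),('tape_roll',.012),('chest',.1)]:
    for x in cams.outline_of(s,n)[:2]: print('scene',n,x['conf'],atz(s,x['centre'],z).round(3))
im=cv2.resize(s['frame'][190:330,140:380],None,fx=3.3,fy=3.3,interpolation=cv2.INTER_CUBIC);save({'frame':im},'sc1.png')
s=cams.snapshot('side')
for n,z in [('red_sample',.049),('blue_sample',.049),('tin',.034),('pocket_torch',.015),('tape_roll',.012)]:
    for x in cams.outline_of(s,n)[:2]: print('side',n,x['conf'],atz(s,x['centre'],z).round(3))
print(s.keys())
E
```

```text
scene drawer_handle 0.58 [0.457 0.198 0.105]
scene drawer_handle 0.42 [0.453 0.362 0.105]
scene red_sample 0.95 [ 0.455 -0.033  0.049]
scene blue_sample 0.84 [ 0.433 -0.184  0.049]
scene tin 0.86 [ 0.624 -0.005  0.034]
scene tin 0.58 [0.591 0.154 0.034]
scene tape_roll 0.91 [ 0.649 -0.395  0.012]
side red_sample 0.24 [0.516 0.384 0.049]
side tin 0.9 [ 0.62  -0.039  0.034]
side pocket_torch 0.87 [ 0.365 -0.402  0.015]
side tape_roll 0.56 [ 0.683 -0.398  0.012]
dict_keys(['frame', 'intrinsics', 'R', 't', 'shot'])
```

View pics/sc1.png

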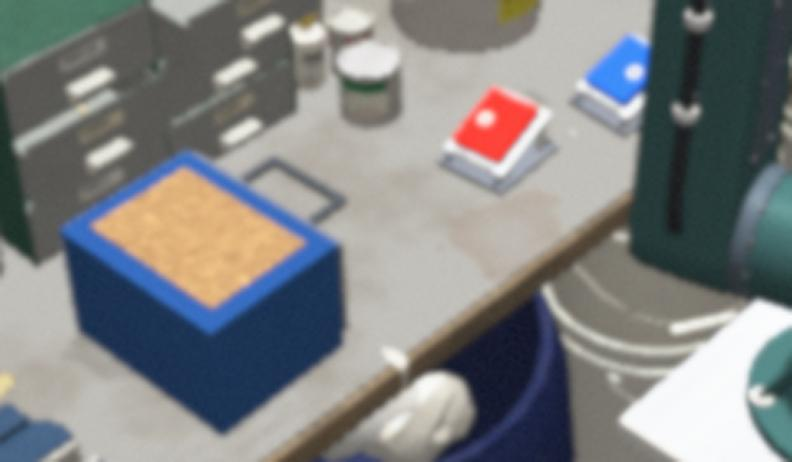

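```bash
python3 -m crank '[{"tz":-4,"twist":9.8},{"tz":-4,"twist":9.8},{"tx":2.5,"ty":-5},{"tx":2.5,"ty":-5},{"tx":2.5,"ty":-5},{"tx":2.5,"ty":-5},{"tx":2.5,"ty":-5},{"tx":2.5,"ty":-5},{"tx":2.5,"ty":-5},{"tx":2.5,"ty":-5},{"tx":2.5,"ty":-5},{"tx":2.5,"ty":-5}]'; python3 -m crank '[{"tx":1.6,"ty":-5},{"tx":1.6,"ty":-5},{}]'
cat > w.py <<'E'
from h import *
import sys
T=pose();s=cams.snapshot('wrist');save(s,sys.argv[1])
print(get_obs()['joint_positions'].round(3),T[1].round(4),get_obs()['ee_rot'])
np.savez(sys.argv[1]+'.npz',K=s['intrinsics'],H=s['hand_eye'],R=T[0],p=T[1])
for a in sys.argv[2:]:
    n,z=a.split(':')
    for x in cams.outline_of(s,n)[:2]: print(n,round(x['conf'],2),np.round(x['centre'],1),int(x['region'].sum()),atz(s,x['centre'],float(z),T).round(4))
E
python3 w.py w1.png drawer_handle:.105 red_sample:.049 red_spot:.053 blue_sample:.049 tin:.034 chest:.127
```

```text
[-1.332  0.087  1.371 -0.     1.684 -0.103] [ 0.1844 -0.5182  0.2165] [3.14151604e+00 1.61975592e-05 3.41736048e-01]invalid input at $[0]: expected keys tx, ty, tz, twist, grip
invalid input at $[0]: expected keys tx, ty, tz, twist, grip
```

View pics/w1.png

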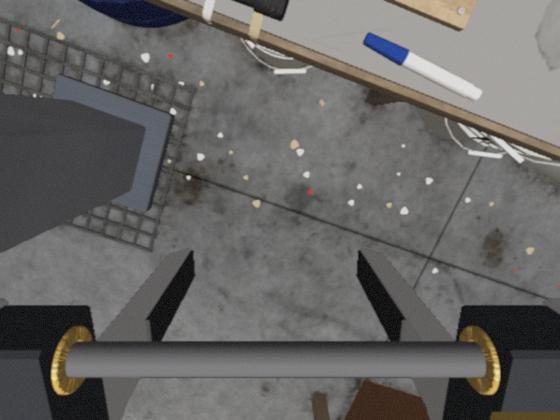

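All the keys are required in every row.

```bash
python3 -m crank '[{"tx":0,"ty":0,"tz":-4,"twist":9.8,"grip":1},{"tx":0,"ty":0,"tz":-4,"twist":9.8,"grip":1},{"tx":2.5,"ty":-5,"tz":0,"twist":0,"grip":1},{"tx":2.5,"ty":-5,"tz":0,"twist":0,"grip":1},{"tx":2.5,"ty":-5,"tz":0,"twist":0,"grip":1},{"tx":2.5,"ty":-5,"tz":0,"twist":0,"grip":1},{"tx":2.5,"ty":-5,"tz":0,"twist":0,"grip":1},{"tx":2.5,"ty":-5,"tz":0,"twist":0,"grip":1},{"tx":2.5,"ty":-5,"tz":0,"twist":0,"grip":1},{"tx":2.5,"ty":-5,"tz":0,"twist":0,"grip":1},{"tx":2.5,"ty":-5,"tz":0,"twist":0,"grip":1},{"tx":2.5,"ty":-5,"tz":0,"twist":0,"grip":1}]'; python3 -m crank '[{"tx":1.6,"ty":-5,"tz":0,"twist":0,"grip":1},{"tx":1.6,"ty":-5,"tz":0,"twist":0,"grip":1},{"tx":0,"ty":0,"tz":0,"twist":0,"grip":1}]'
python3 w.py w2.png drawer_handle:.105 red_sample:.049 red_spot:.053 blue_sample:.049 tin:.034 chest:.127
```

```text
time: 4.05
tool_pos: [0.435, -0.0165, 0.2968]
ee_rot: [3.141, -0.001, -0.0]
wrist_force: [1.3, 0.3, -0.4]
width: 0.0934
time: 4.42
tool_pos: [0.4667, 0.0846, 0.2959]
ee_rot: [-3.141, 0.001, 0.006]
wrist_force: [1.1, -1.4, -0.1]
width: 0.094
[ 5.600e-02 -8.400e-02  1.386e+00 -1.000e-03  1.841e+00  1.624e+00] [0.4667 0.0846 0.2959] [3.14102857e+00 9.19335513e-04 3.01130205e-03]
drawer_handle 0.62 [126.1 167.1] 9155 [0.4977 0.2437 0.105 ]
red_sample 0.74 [369.7 179.8] 4190 [ 0.476  -0.0341  0.049 ]
blue_sample 0.85 [496.2 211.2] 4437 [ 0.4362 -0.1998  0.049 ]
tin 0.56 [359.6  47.6] 3961 [ 0.6292 -0.0138  0.034 ]
chest 0.81 [ 76.9 175.5] 29157 [0.4919 0.2847 0.127 ]
```

View pics/w2.png

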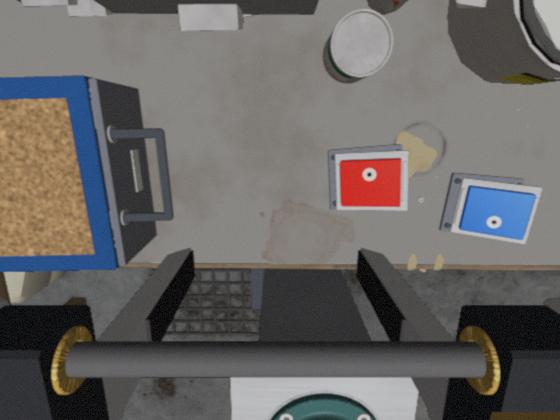

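The wrist view shows the chest on the left, with its bar handle running from about (162,132) to (168,214). The red slab's spot is at (370,174), the blue spot is at (494,222), and the tin is at (360,48). The gauge is hidden in the shut drawer.

```bash
cat >> h.py <<'E'
def load(n):
    z=np.load(n+'.npz');return {'intrinsics':z['K'],'hand_eye':z['H']},(z['R'],z['p'])
E
python3 - <<'E'
from h import *
s,T=load('w2.png')
im=cv2.imread('pics/w2.png')
cv2.imwrite('pics/w2a.png',cv2.resize(im[100:270,60:260],None,fx=4,fy=3.5,interpolation=cv2.INTER_CUBIC))
cv2.imwrite('pics/w2b.png',cv2.resize(im[135:225,310:430],None,fx=6,fy=6,interpolation=cv2.INTER_CUBIC))
a=atz(s,(163,132),.105,T);b=atz(s,(168.5,214),.105,T)
print('handle',a,b,(a+b)/2,np.linalg.norm(a-b),'dir',np.degrees(np.arctan2(*(a-b)[[1,0]])))
print('spot',atz(s,(370,174),.05,T))
# front top edge
a=atz(s,(90,80),.12,T);b=atz(s,(118,266),.12,T);print('front',a,b,np.degrees(np.arctan2(*(a-b)[[1,0]])),np.linalg.norm(a-b))
E
```

```text
handle [0.53438236 0.20110343 0.105     ] [0.44583992 0.20254171 0.105     ] [0.49011114 0.20182257 0.105     ] 0.08855411737986646 dir -0.9306255938756675
spot [ 0.48339321 -0.03360275  0.05      ]
front [0.58285193 0.26201426 0.12      ] [0.38956056 0.25874379 0.12      ] 0.9693462060943493 0.1933190345451525
```

View pics/w2a.png

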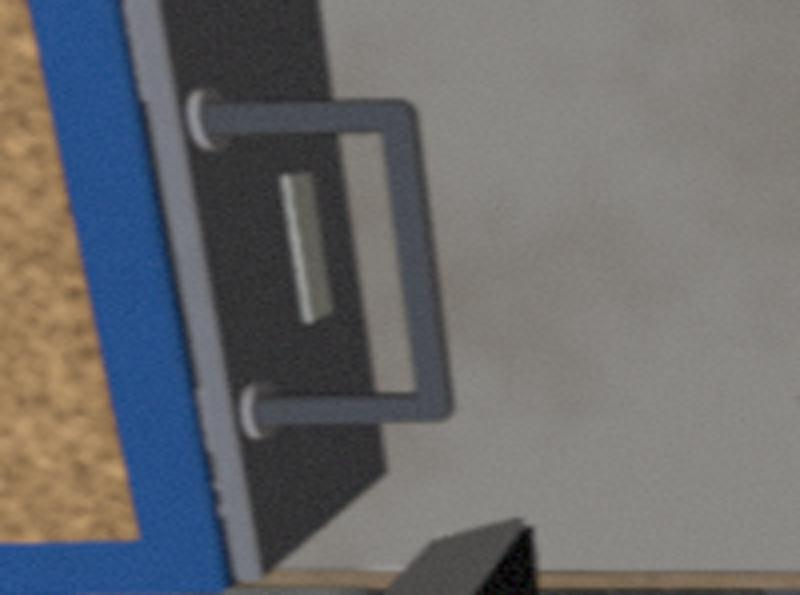

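View pics/w2b.png

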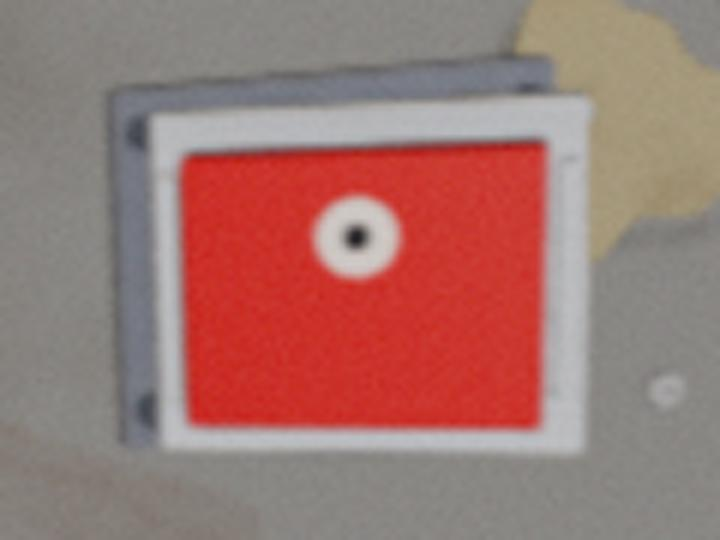

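```bash
python3 -m crank '[{"tx":0.8,"ty":-4,"tz":2,"twist":0,"grip":0.5},{"tx":0.8,"ty":-4,"tz":3,"twist":0,"grip":0.5},{"tx":0.7,"ty":-3.7,"tz":3,"twist":0,"grip":0.5},{"tx":0,"ty":0,"tz":0,"twist":0,"grip":0.5}]'
python3 w.py w3.png drawer_handle:.105 
```

```text
time: 5.28
tool_pos: [0.4881, 0.1991, 0.213]
ee_rot: [3.14, 0.006, 0.001]
wrist_force: [-0.1, -0.4, 0.2]
width: 0.0572
[ 2.780e-01  4.000e-02  1.423e+00 -1.000e-03  1.682e+00  1.849e+00] [0.4881 0.1991 0.213 ] [3.14007810e+00 2.90012809e-03 1.50485386e-04]
drawer_handle 0.79 [214.8 187.5] 7351 [0.5133 0.2488 0.105 ]
```

View pics/w3.png

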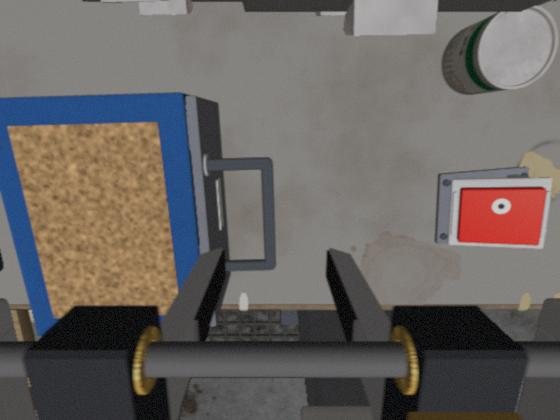

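```bash
python3 - <<'E'
from h import *
s,T=load('w3.png')
im=cv2.imread('pics/w3.png')
cv2.imwrite('pics/w3a.png',cv2.resize(im[140:290,190:300],None,fx=5,fy=4,interpolation=cv2.INTER_CUBIC))
a=atz(s,(267.5,163),.105,T);b=atz(s,(269.5,265.5),.105,T)
print('handle',a,b,(a+b)/2,np.linalg.norm(a-b),'dir',np.degrees(np.arctan2(*(a-b)[[1,0]])))
print('spot',atz(s,(501,206),.053,T))
for uv in [(0,105),(184,96),(187,331),(47,331)]: pass
a=atz(s,(185,96),.127,T);b=atz(s,(5,106),.127,T);print('chest right-top,left-top',a,b,np.degrees(np.arctan2(*(b-a)[[1,0]])))
E
```

```text
handle [0.53371777 0.2046638  0.105     ] [0.44234296 0.20332379 0.105     ] [0.48803037 0.20399379 0.105     ] 0.09138463563826928 dir 0.8401788402081272
spot [ 0.48411526 -0.03038617  0.053     ]
chest right-top,left-top [0.58409382 0.26294565 0.127     ] [0.57709306 0.39281326 0.127     ] 93.08565123685224
```

View pics/w3a.png

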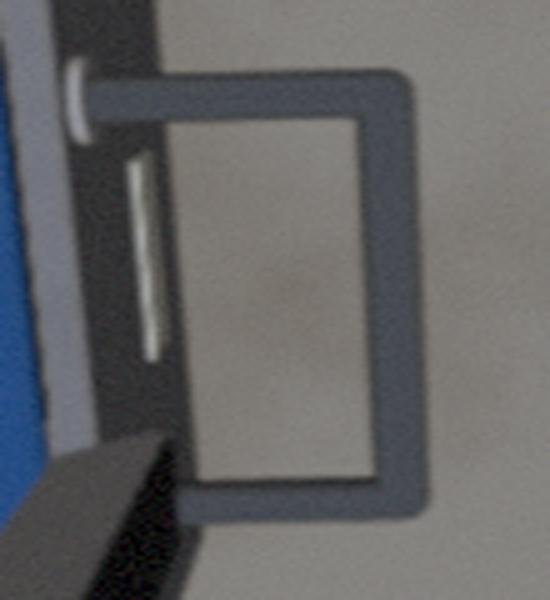

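The handle measures at (0.488, 0.203), 91 mm long against 90 mm given, with its bar along world x to within about 2°. I'll lower onto it and grip.

```bash
python3 -m crank '[{"tx":0,"ty":-0.4,"tz":4,"twist":0,"grip":0.5},{"tx":0,"ty":0,"tz":4,"twist":0,"grip":0.5},{"tx":0,"ty":0,"tz":4,"twist":0,"grip":0.5},{"tx":0,"ty":0,"tz":0,"twist":0,"grip":0.5}]' && python3 -m crank '[{"tx":0,"ty":0,"tz":0,"twist":0,"grip":0},{"tx":0,"ty":0,"tz":0,"twist":0,"grip":0},{"tx":0,"ty":0,"tz":0,"twist":0,"grip":0},{"tx":0,"ty":0,"tz":0,"twist":0,"grip":0},{"tx":0,"ty":0,"tz":0,"twist":0,"grip":0}]'
```

```text
time: 5.88
tool_pos: [0.4881, 0.2007, 0.0947]
ee_rot: [3.14, 0.005, -0.002]
wrist_force: [0.9, -0.0, 0.8]
width: 0.047
time: 6.5
tool_pos: [0.4902, 0.2033, 0.0975]
ee_rot: [-3.141, -0.002, 0.0]
wrist_force: [0.6, -0.2, 4.9]
width: 0.0089
```

```bash
python3 -m crank '[{"tx":0,"ty":1,"tz":0,"twist":0,"grip":0},{"tx":0.1,"ty":2,"tz":0,"twist":0,"grip":0},{"tx":0,"ty":2,"tz":0,"twist":0,"grip":0},{"tx":0.1,"ty":2,"tz":0,"twist":0,"grip":0},{"tx":0,"ty":2,"tz":0,"twist":0,"grip":0},{"tx":0.1,"ty":2,"tz":0,"twist":0,"grip":0},{"tx":0,"ty":1.2,"tz":0,"twist":0,"grip":0},{"tx":0,"ty":0,"tz":0,"twist":0,"grip":0},{"tx":0,"ty":0,"tz":0,"twist":0,"grip":0}]'; python3 -m crank '[{"tx":0,"ty":0,"tz":0,"twist":0,"grip":0.5},{"tx":0,"ty":0,"tz":0,"twist":0,"grip":0.5},{"tx":0,"ty":0,"tz":-4,"twist":0,"grip":0.5},{"tx":0,"ty":0,"tz":-5,"twist":0,"grip":0.5},{"tx":0,"ty":0,"tz":-5,"twist":0,"grip":0.5},{"tx":0,"ty":-3,"tz":0,"twist":0,"grip":0.5},{"tx":0,"ty":0,"tz":0,"twist":0,"grip":0.5}]'
python3 w.py w4.png drawer_handle:.105 gauge:.106 red_spot:.053
```

```text
time: 7.62
tool_pos: [0.4939, 0.0803, 0.0975]
ee_rot: [3.141, -0.004, -0.0]
wrist_force: [3.8, 1.2, 5.4]
width: 0.009
time: 8.5
tool_pos: [0.4918, 0.1115, 0.2358]
ee_rot: [3.141, 0.002, 0.002]
wrist_force: [0.2, 0.2, -0.4]
width: 0.0468
[ 1.100e-01 -1.600e-02  1.441e+00 -1.000e-03  1.720e+00  1.679e+00] [0.4918 0.1115 0.2358] [3.14023072e+00 3.22445708e-03 1.10362645e-03]
drawer_handle 0.85 [189.8 187.2] 23261 [0.5131 0.1881 0.105 ]
drawer_handle 0.33 [407.7 211.3] 5523 [ 0.4908 -0.0118  0.105 ]
gauge 0.75 [198.  206.8] 1200 [0.4951 0.1816 0.106 ]
red_spot 0.82 [409.8 210.6] 5428 [ 0.4776 -0.0354  0.053 ]
```

View pics/w4.png

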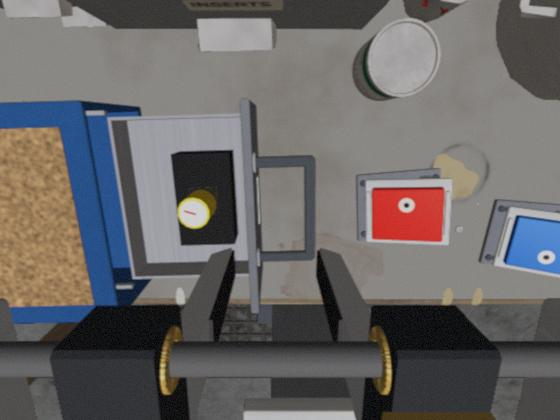

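The drawer is open about 122 mm. The gauge's top disc is at about (194,213) in the black block. I'll measure it.

```bash
python3 - <<'E'
from h import *
s,T=load('w4.png')
im=cv2.imread('pics/w4.png')
cv2.imwrite('pics/w4a.png',cv2.resize(im[140:260,160:280],None,fx=5,fy=5,interpolation=cv2.INTER_CUBIC))
cv2.imwrite('pics/w4b.png',cv2.resize(im[155:260,340:470],None,fx=6,fy=5.7,interpolation=cv2.INTER_CUBIC))
print('gauge',atz(s,(194,213),.106,T))
for uv in [(310,160),(310,256)]: print('handle',atz(s,uv,.105,T))
for uv in [(244,105),(258,312)]: print('front',atz(s,uv,.12,T))
print('spot',atz(s,(406.5,205.5),.053,T))
for uv in [(366,180),(451,178),(368,243),(450,243)]: print(atz(s,uv,.053,T))
E
```

```text
gauge [0.48917498 0.18564918 0.106     ]
handle [0.53777258 0.08003285 0.105     ]
handle [0.44622915 0.07726016 0.105     ]
front [0.5833453 0.1361215 0.12     ]
front [0.39463544 0.1271076  0.12      ]
spot [ 0.48333354 -0.03117442  0.053     ]
[0.51105319 0.01471009 0.053     ]
[ 0.51333979 -0.07495345  0.053     ]
[0.44017168 0.00710126 0.053     ]
[ 0.44029809 -0.08443439  0.053     ]
```

View pics/w4a.png

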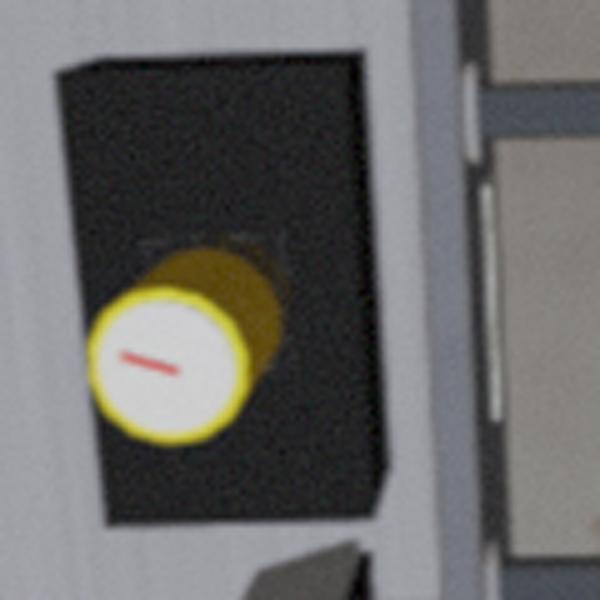

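View pics/w4b.png

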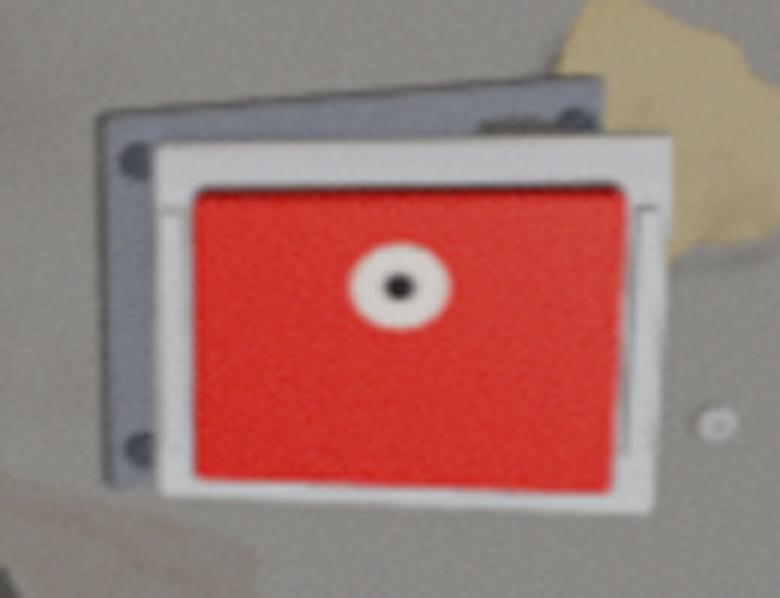

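```bash
python3 -m crank '[{"tx":-0.1,"ty":-3.7,"tz":0,"twist":0,"grip":0.55},{"tx":-0.2,"ty":-3.7,"tz":1,"twist":0,"grip":0.55},{"tx":0,"ty":0,"tz":0,"twist":0,"grip":0.55}]'
python3 w.py w5.png gauge:.106
```

```text
time: 9.07
tool_pos: [0.4885, 0.1855, 0.2245]
ee_rot: [3.14, 0.004, 0.002]
wrist_force: [-0.1, -2.0, -0.1]
width: 0.0515
[ 2.530e-01  2.700e-02  1.417e+00 -1.000e-03  1.701e+00  1.823e+00] [0.4885 0.1855 0.2245] [3.13993706e+00 2.62056013e-03 7.18418152e-04]
gauge 0.72 [273.4 209.6] 1117 [0.4921 0.1863 0.106 ]
```

View pics/w5.png

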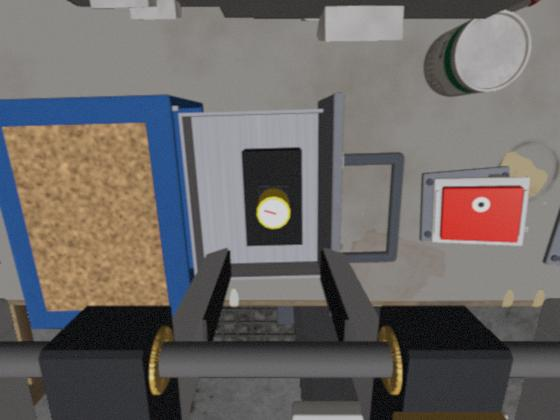

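The gauge's top at (274,212) is centred between the fingers. Now I'll go down and grip.

```bash
python3 -m crank '[{"tx":0,"ty":0,"tz":4,"twist":0,"grip":0.55},{"tx":0,"ty":0,"tz":4,"twist":0,"grip":0.55},{"tx":0.1,"ty":0,"tz":4,"twist":0,"grip":0.55},{"tx":0,"ty":0,"tz":2,"twist":0,"grip":0.55},{"tx":0,"ty":0,"tz":0,"twist":0,"grip":0.55}]' && python3 -m crank '[{"tx":0,"ty":0,"tz":0,"twist":0,"grip":0},{"tx":0,"ty":0,"tz":0,"twist":0,"grip":0},{"tx":0,"ty":0,"tz":0,"twist":0,"grip":0},{"tx":0,"ty":0,"tz":0,"twist":0,"grip":0}]'
python3 w.py w6.png gauge:.106
```

```text
time: 9.8
tool_pos: [0.4894, 0.1829, 0.0846]
ee_rot: [3.14, 0.004, -0.002]
wrist_force: [0.2, 0.6, -0.1]
width: 0.0517
time: 10.3
tool_pos: [0.4916, 0.1859, 0.0882]
ee_rot: [-3.139, -0.003, 0.0]
wrist_force: [-0.2, 4.6, 4.8]
width: 0.0283
[0.253 0.092 1.624 0.002 1.422 1.823] [0.4916 0.1859 0.0882] [-3.13914371e+00 -3.45628666e-03  1.71138093e-04]
gauge 0.58 [275.1 278.1] 4027 [0.4964 0.1854 0.106 ]
```

View pics/w6.png

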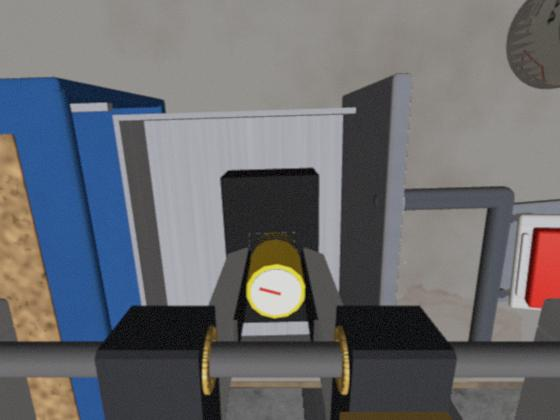

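```bash
python3 -m crank '[{"tx":0,"ty":0,"tz":-0.6,"twist":0,"grip":0},{"tx":0,"ty":0,"tz":-0.5,"twist":0,"grip":0},{"tx":0,"ty":0,"tz":0,"twist":0,"grip":0}]' && python3 -m crank '[{"tx":0.3,"ty":0,"tz":0,"twist":0,"grip":0},{"tx":0.3,"ty":0,"tz":0,"twist":0,"grip":0},{"tx":0.3,"ty":0,"tz":0,"twist":0,"grip":0}]';python3 w.py w7.png gauge:.12
```

```text
time: 10.78
tool_pos: [0.4907, 0.1855, 0.0973]
ee_rot: [-3.14, -0.0, 0.0]
wrist_force: [1.3, 4.5, -0.7]
width: 0.0287
time: 11.15
tool_pos: [0.4959, 0.1857, 0.0963]
ee_rot: [-3.14, 0.01, 0.0]
wrist_force: [-6.7, 6.1, 3.1]
width: 0.0288
[0.249 0.104 1.594 0.004 1.452 1.819] [0.4959 0.1857 0.0963] [-3.13989298e+00  9.14385828e-03  1.91843034e-04]
gauge 0.72 [273.7 277.5] 3921 [0.5041 0.1859 0.12  ]
```

View pics/w7.png

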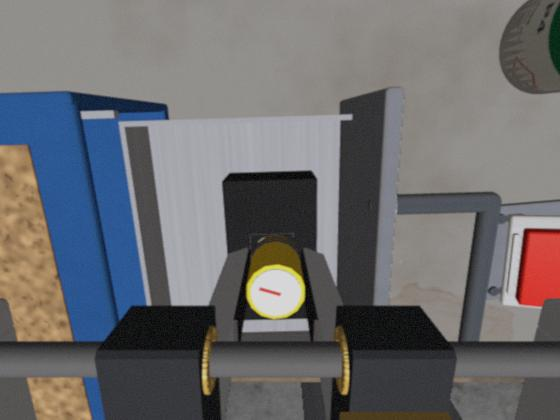

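```bash
python3 -m crank '[{"tx":0.3,"ty":0,"tz":0,"twist":0,"grip":0},{"tx":0.3,"ty":0,"tz":0,"twist":0,"grip":0},{"tx":0.0,"ty":0,"tz":0,"twist":0,"grip":0}]';python3 w.py w8.png gauge:.12;  python3 -m crank '[{"tx":0.3,"ty":0,"tz":0,"twist":0,"grip":0},{"tx":0.3,"ty":0,"tz":0,"twist":0,"grip":0},{"tx":0.0,"ty":0,"tz":0,"twist":0,"grip":0}]';python3 w.py w9.png gauge:.12
```

```text
time: 11.62
tool_pos: [0.5018, 0.1859, 0.0962]
ee_rot: [-3.14, 0.01, 0.0]
wrist_force: [-6.7, 6.6, 1.5]
width: 0.0287
[0.246 0.116 1.581 0.004 1.454 1.816] [0.5018 0.1859 0.0962] [-3.13982591e+00  9.65533794e-03  3.90875748e-04]
gauge 0.84 [273.8 283.5] 3744 [0.507 0.186 0.12 ]
gauge 0.23 [175.  217.2] 81535 [0.5398 0.2302 0.12  ]
time: 12.1
tool_pos: [0.5085, 0.1856, 0.096]
ee_rot: [-3.14, 0.008, 0.0]
wrist_force: [-4.4, 5.9, -0.7]
width: 0.0284
[0.243 0.128 1.568 0.003 1.453 1.814] [0.5085 0.1856 0.096 ] [-3.14052144e+00  8.01988377e-03  1.26713842e-04]
gauge 0.92 [275.9 289.8] 3371 [0.5104 0.1847 0.12  ]
```

View pics/w9.png

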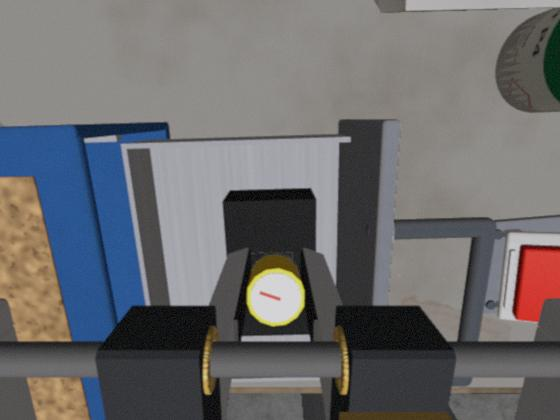

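```bash
python3 - <<'E'
from h import *
for n in ['w6.png','w9.png']:
    s,T=load(n)
    im=cv2.imread('pics/'+n)
    cr=im[225:330,225:330]
    hsv=cv2.cvtColor(cr,cv2.COLOR_BGR2HSV)
    m=((hsv[...,1]<60)&(hsv[...,2]>150)).astype(np.uint8)
    cs,_=cv2.findContours(m,0,2);c=max(cs,key=cv2.contourArea)
    e=cv2.fitEllipse(c);uv=np.array(e[0])+225;print(n,uv,e[1],e[2])
    for th in [0,10,15,20,25]:
        t=np.radians(th)
        for d in (.010,.012):
            top=np.array([np.sin(t)*d,0,-.008-d*np.cos(t)])
            I=(np.eye(3),np.zeros(3))
            # ellipse ratio
            a=np.linspace(0,6.28,40);x=np.array([np.cos(t),0,np.sin(t)]);y=np.array([0,1,0])
            P=np.array([proj(s,top+.0135*(np.cos(q)*x+np.sin(q)*y),I) for q in a]).astype(np.float32)
            ee=cv2.fitEllipse(P)
            print(th,d,proj(s,top,I).round(1),np.round(ee[1],1))
E
```

```text
w6.png [275.45547485 291.57159424] (44.822052001953125, 49.710567474365234) 88.97509765625
0 0.01 [274.1 287.1] [49.3 54.4]
0 0.012 [274.1 289.1] [49.8 55.1]
10 0.01 [274.1 283.8] [53.1 54.5]
10 0.012 [274.1 285. ] [53.8 55.2]
15 0.01 [274.1 282.1] [54.4 54.5]
15 0.012 [274.1 282.9] [55.1 55.2]
20 0.01 [274.1 280.3] [54.5 55.2]
20 0.012 [274.1 280.8] [55.2 55.8]
25 0.01 [274.1 278.5] [54.5 55.4]
25 0.012 [274.1 278.6] [55.2 56.1]
w9.png [275.39968109 297.22108459] (48.88960647583008, 49.90863037109375) 85.63728332519531
0 0.01 [274.1 287.1] [49.3 54.4]
0 0.012 [274.1 289.1] [49.8 55.1]
10 0.01 [274.1 283.8] [53.1 54.5]
10 0.012 [274.1 285. ] [53.8 55.2]
15 0.01 [274.1 282.1] [54.4 54.5]
15 0.012 [274.1 282.9] [55.1 55.2]
20 0.01 [274.1 280.3] [54.5 55.2]
20 0.012 [274.1 280.8] [55.2 55.8]
25 0.01 [274.1 278.5] [54.5 55.4]
25 0.012 [274.1 278.6] [55.2 56.1]
```

```bash
python3 - <<'E'
from h import *
ims=[]
for n in ['w6.png','w7.png','w8.png','w9.png']:
    im=cv2.imread('pics/'+n)
    cr=im[225:330,225:330]
    hsv=cv2.cvtColor(cr,cv2.COLOR_BGR2HSV)
    m=((hsv[...,1]<60)&(hsv[...,2]>150)).astype(np.uint8)
    cs,_=cv2.findContours(m,0,2);c=max(cs,key=cv2.contourArea)
    e=cv2.fitEllipse(c);print(n,np.array(e[0])+225,e[1],e[2])
    ims.append(cv2.resize(im[220:330,200:350],(400,293),interpolation=cv2.INTER_CUBIC))
cv2.imwrite('pics/cmp.png',np.vstack([np.hstack(ims[:2]),np.hstack(ims[2:])]))
s=cams.snapshot('side');save(s,'side9.png')
E
```

```text
w6.png [275.45547485 291.57159424] (44.822052001953125, 49.710567474365234) 88.97509765625
w7.png [275.36862183 292.03939819] (45.66794204711914, 49.804786682128906) 89.42601776123047
w8.png [275.35703659 294.57761383] (47.34188461303711, 49.94194030761719) 87.57926177978516
w9.png [275.39968109 297.22108459] (48.88960647583008, 49.90863037109375) 85.63728332519531
```

View pics/cmp.png

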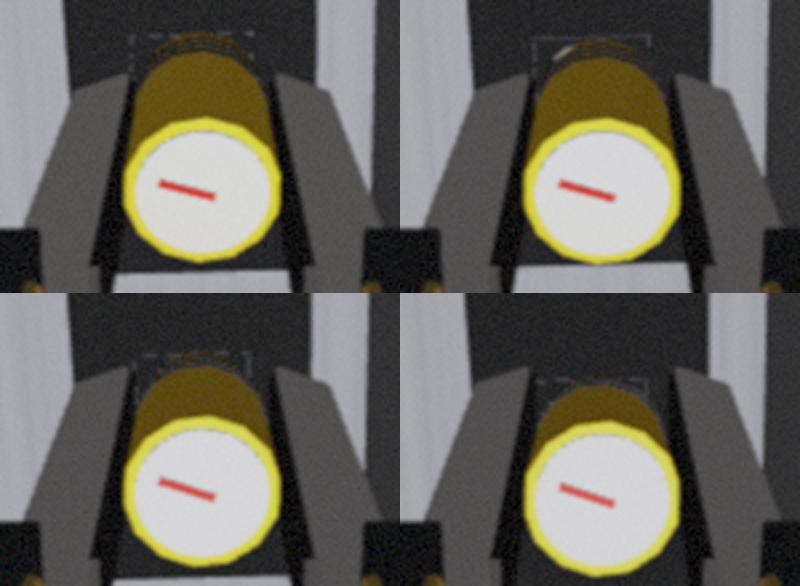

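View pics/side9.png

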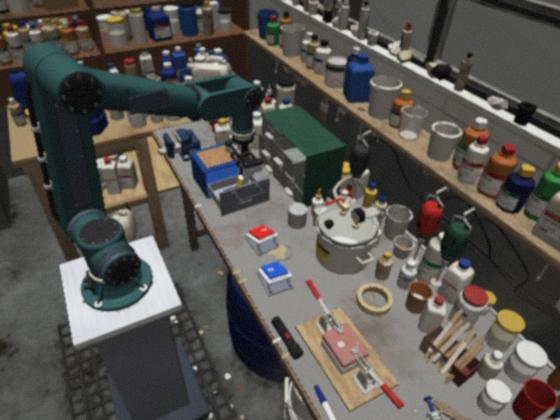

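The ellipse of the gauge's top gives a tilt of about 14° so far, but the gauge has crept about 6 mm towards the pad edge. The first turn worked, so I'll put the gauge back upright and regrip it 5 mm off-centre the other way. That should leave it centred after the turn.

```bash
python3 -m crank '[{"tx":-0.5,"ty":0,"tz":0,"twist":0,"grip":0},{"tx":-0.5,"ty":0,"tz":0,"twist":0,"grip":0},{"tx":-0.5,"ty":0,"tz":0,"twist":0,"grip":0},{"tx":-0.5,"ty":0,"tz":0,"twist":0,"grip":0},{"tx":-0.3,"ty":0,"tz":0.2,"twist":0,"grip":0},{"tx":0,"ty":0,"tz":0.3,"twist":0,"grip":0},{"tx":0,"ty":0,"tz":0,"twist":0,"grip":0}]';python3 w.py w10.png gauge:.115
```

```text
time: 13.12
tool_pos: [0.4925, 0.186, 0.095]
ee_rot: [-3.138, -0.01, -0.0]
wrist_force: [6.7, 6.6, 2.7]
width: 0.0287
[2.530e-01 8.400e-02 1.619e+00 1.000e-03 1.428e+00 1.824e+00] [0.4925 0.186  0.095 ] [-3.13823112e+00 -1.04223321e-02 -4.33524624e-04]
gauge 0.91 [274.3 280.5] 3998 [0.4969 0.1858 0.115 ]
```

View pics/w10.png

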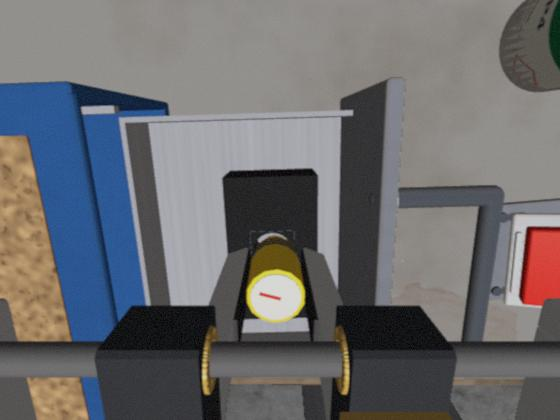

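```bash
python3 -m crank '[{"tx":-0.1,"ty":0,"tz":0.3,"twist":0,"grip":0},{"tx":0,"ty":0,"tz":0,"twist":0,"grip":0.55},{"tx":0,"ty":0,"tz":0,"twist":0,"grip":0.55},{"tx":0,"ty":0,"tz":0,"twist":0,"grip":0.55},{"tx":0,"ty":0,"tz":0,"twist":0,"grip":0.55}]';python3 w.py w11.png gauge:.106; python3 -c "
from h import *
s,T=load('w11.png')
im=cv2.imread('pics/w11.png');cr=im[200:340,200:350]
hsv=cv2.cvtColor(cr,cv2.COLOR_BGR2HSV)
m=((hsv[...,1]<60)&(hsv[...,2]>150)).astype(np.uint8)
cs,_=cv2.findContours(m,0,2)
for c in cs:
  if cv2.contourArea(c)>500: e=cv2.fitEllipse(c);uv=np.array(e[0])+200;print(uv,e[1],atz(s,uv,.106,T))
"
```

```text
time: 13.85
tool_pos: [0.4872, 0.1842, 0.089]
ee_rot: [3.141, 0.001, -0.0]
wrist_force: [-0.2, 0.4, 0.1]
width: 0.0516
[ 2.530e-01  8.500e-02  1.630e+00 -1.000e-03  1.428e+00  1.824e+00] [0.4872 0.1842 0.089 ] [ 3.14084983e+00  7.66849013e-04 -4.12852525e-04]
gauge 0.95 [268.8 270.1] 4011 [0.4959 0.1869 0.106 ]
[269.52064514 284.32714081] (45.199520111083984, 49.59354019165039) [0.48820235 0.18655462 0.106     ]
[262.54248047 218.78277588] (138.1585693359375, 269.961669921875) [0.52223366 0.18966653 0.106     ]
[204.18594837 228.98659706] (37.957637786865234, 62.23625564575195) [0.51721689 0.21741366 0.106     ]
```

View pics/w11.png

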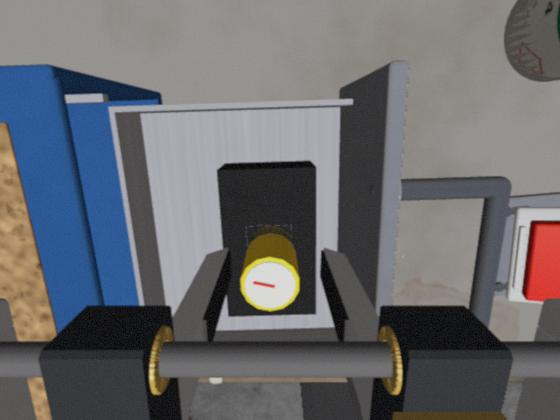

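The gauge settled back upright in its hole, with its top at (270,284). I'll shift 4 mm, regrip and tilt it again.

```bash
python3 -m crank '[{"tx":-0.4,"ty":-0.2,"tz":0.5,"twist":0,"grip":0.55},{"tx":0,"ty":0,"tz":0,"twist":0,"grip":0},{"tx":0,"ty":0,"tz":0,"twist":0,"grip":0},{"tx":0,"ty":0,"tz":0,"twist":0,"grip":0},{"tx":0,"ty":0,"tz":-0.6,"twist":0,"grip":0},{"tx":0,"ty":0,"tz":-0.5,"twist":0,"grip":0},{"tx":0,"ty":0,"tz":0,"twist":0,"grip":0}]'
cat > el.py <<'E'
from h import *
import sys
n=sys.argv[1]
T=pose();s=cams.snapshot('wrist');save(s,n)
np.savez(n+'.npz',K=s['intrinsics'],H=s['hand_eye'],R=T[0],p=T[1])
im=cv2.imread('pics/'+n);cr=im[230:330,228:322]
hsv=cv2.cvtColor(cr,cv2.COLOR_BGR2HSV)
m=((hsv[...,1]<60)&(hsv[...,2]>150)).astype(np.uint8)
cs,_=cv2.findContours(m,0,2)
c=max(cs,key=lambda c:cv2.contourArea(c) if abs(cv2.boundingRect(c)[2]-50)<8 else 0)
e=cv2.fitEllipse(c);uv=np.array(e[0])+[228,230]
print(T[1].round(4),uv.round(1),np.round(e[1],1),round(e[2]),'angle to view deg',np.degrees(np.arccos(min(e[1])/max(e[1]))).round(1))
E
python3 el.py w12.png
python3 -m crank '[{"tx":0.4,"ty":0,"tz":0,"twist":0,"grip":0},{"tx":0.4,"ty":0,"tz":0,"twist":0,"grip":0},{"tx":0.4,"ty":0,"tz":0,"twist":0,"grip":0},{"tx":0.3,"ty":0,"tz":0,"twist":0,"grip":0},{"tx":0.3,"ty":0,"tz":0,"twist":0,"grip":0},{"tx":0.3,"ty":0,"tz":0,"twist":0,"grip":0},{"tx":0,"ty":0,"tz":0,"twist":0,"grip":0}]'
python3 el.py w13.png
```

```text
time: 14.82
tool_pos: [0.4839, 0.1867, 0.0962]
ee_rot: [-3.142, -0.001, -0.0]
wrist_force: [-0.4, 0.3, -1.1]
width: 0.0287
[0.4839 0.1867 0.0962] [275.3 281.9] [46.8 51.2] 91 angle to view deg 23.9
time: 15.75
tool_pos: [0.5013, 0.1874, 0.0949]
ee_rot: [-3.141, 0.009, 0.0]
wrist_force: [-7.4, 1.6, 3.4]
width: 0.0287
[0.5013 0.1874 0.0949] [275.2 288.2] [50.1 51.5] 87 angle to view deg 13.4
```

View pics/w13.png

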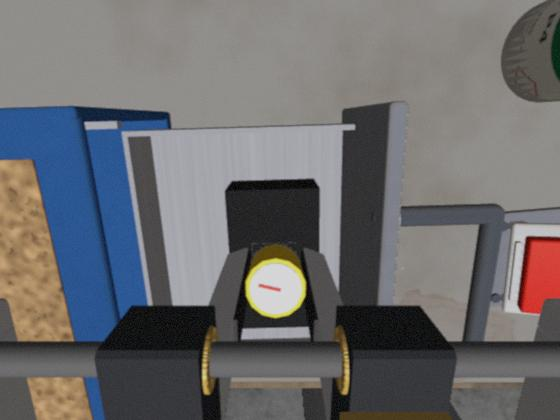

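The tilt is only about 10° at this point, and the drift is about 0.44 mm per degree. I'll set the gauge back once more and grip it with a larger offset so that it ends centred at 20°.

```bash
python3 -m crank '[{"tx":-0.6,"ty":0,"tz":0,"twist":0,"grip":0},{"tx":-0.6,"ty":0,"tz":0,"twist":0,"grip":0},{"tx":-0.6,"ty":0,"tz":0,"twist":0,"grip":0},{"tx":-0.6,"ty":0,"tz":0.2,"twist":0,"grip":0},{"tx":0,"ty":0,"tz":0.4,"twist":0,"grip":0},{"tx":0,"ty":0,"tz":0.2,"twist":0,"grip":0},{"tx":0,"ty":0,"tz":0,"twist":0,"grip":0.55},{"tx":0,"ty":0,"tz":0,"twist":0,"grip":0.55},{"tx":0,"ty":0,"tz":0,"twist":0,"grip":0.55}]'; python3 el.py w14.png;python3 -m crank '[{"tx":-0.1,"ty":0,"tz":0.3,"twist":0,"grip":0.55},{"tx":0,"ty":0,"tz":0,"twist":0,"grip":0},{"tx":0,"ty":0,"tz":0,"twist":0,"grip":0},{"tx":0,"ty":0,"tz":0,"twist":0,"grip":0},{"tx":0,"ty":0,"tz":0,"twist":0,"grip":0}]'; python3 el.py w15.png
```

```text
time: 16.92
tool_pos: [0.4799, 0.1864, 0.0865]
ee_rot: [3.141, 0.002, -0.0]
wrist_force: [-0.4, -0.9, 0.6]
width: 0.0511
[0.4799 0.1864 0.0865] [276.4 278.4] [47.1 50.9] 93 angle to view deg 22.1
time: 17.6
tool_pos: [0.4796, 0.1869, 0.0844]
ee_rot: [-3.141, -0.0, -0.0]
wrist_force: [0.1, 2.3, -0.0]
width: 0.0278
[0.4796 0.1869 0.0844] [275.3 271.5] [47.8 51.9] 91 angle to view deg 23.1
```

View pics/w15.png

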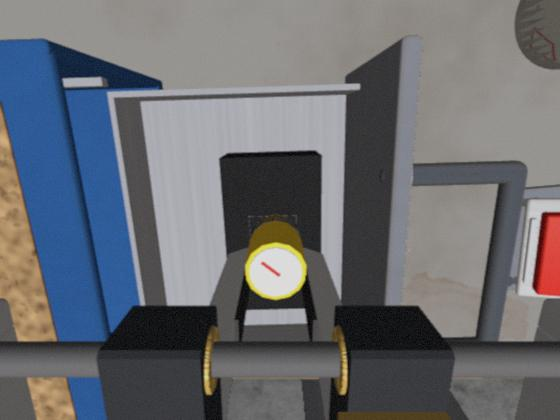

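```bash
python3 -m crank '[{"tx":0,"ty":0,"tz":0,"twist":0,"grip":0.5},{"tx":0,"ty":0,"tz":0,"twist":0,"grip":0.5},{"tx":0.25,"ty":0,"tz":0,"twist":0,"grip":0.5},{"tx":0,"ty":0,"tz":0,"twist":0,"grip":0},{"tx":0,"ty":0,"tz":0,"twist":0,"grip":0},{"tx":0,"ty":0,"tz":0,"twist":0,"grip":0},{"tx":0,"ty":0,"tz":-0.6,"twist":0,"grip":0},{"tx":0,"ty":0,"tz":-0.5,"twist":0,"grip":0},{"tx":0,"ty":0,"tz":0,"twist":0,"grip":0}]'; python3 el.py w16.png
python3 -m crank '[{"tx":0.4,"ty":0,"tz":0,"twist":0,"grip":0},{"tx":0.4,"ty":0,"tz":0,"twist":0,"grip":0},{"tx":0.4,"ty":0,"tz":0,"twist":0,"grip":0},{"tx":0.3,"ty":0,"tz":0,"twist":0,"grip":0},{"tx":0.3,"ty":0,"tz":0,"twist":0,"grip":0},{"tx":0.3,"ty":0,"tz":0,"twist":0,"grip":0},{"tx":0.3,"ty":0,"tz":0,"twist":0,"grip":0},{"tx":0,"ty":0,"tz":0,"twist":0,"grip":0}]'
python3 el.py w17.png
```

```text
time: 18.77
tool_pos: [0.4825, 0.1868, 0.0962]
ee_rot: [-3.141, -0.001, -0.0]
wrist_force: [0.3, 0.7, -1.7]
width: 0.0291
[0.4825 0.1868 0.0962] [275.3 276.3] [47.2 51.6] 91 angle to view deg 23.9
time: 19.82
tool_pos: [0.5028, 0.1875, 0.0948]
ee_rot: [-3.141, 0.009, 0.0]
wrist_force: [-6.7, 2.0, 4.1]
width: 0.0285
[0.5028 0.1875 0.0948] [275.2 284. ] [51.1 51.7] 77 angle to view deg 8.4
```

View pics/w17.png

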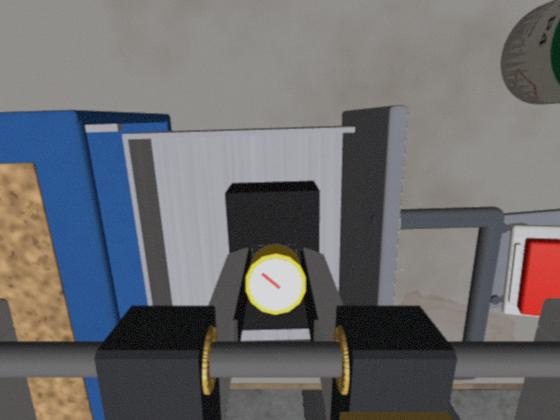

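```bash
python3 -m crank '[{"tx":0.3,"ty":0,"tz":0,"twist":0,"grip":0},{"tx":0.3,"ty":0,"tz":0,"twist":0,"grip":0},{"tx":0.2,"ty":0,"tz":0,"twist":0,"grip":0},{"tx":0.2,"ty":0,"tz":0,"twist":0,"grip":0},{"tx":0,"ty":0,"tz":0,"twist":0,"grip":0}]'
python3 el.py w18.png
```

```text
time: 20.5
tool_pos: [0.513, 0.1874, 0.0941]
ee_rot: [-3.141, 0.008, 0.0]
wrist_force: [-6.5, 2.5, -0.2]
width: 0.0284
[0.513  0.1874 0.0941] [275.2 287.9] [51.1 51.9] 4 angle to view deg 9.7
```

View pics/w18.png

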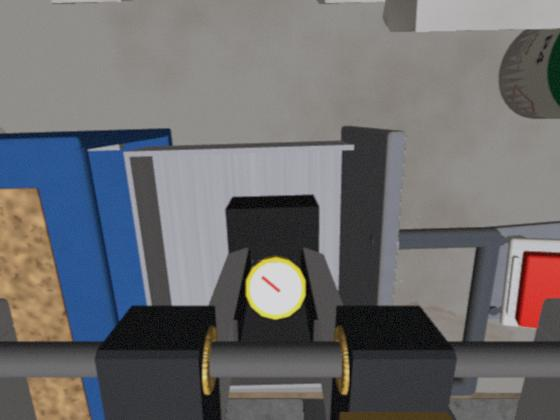

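The gauge is now tilted about 20° (the ellipse's long axis has turned past square to the view) and sits about 3 mm from the pad centre. I'll lift it straight out.

```bash
python3 -m crank '[{"tx":-0.2,"ty":0,"tz":-1,"twist":0,"grip":0},{"tx":0,"ty":0,"tz":-2,"twist":0,"grip":0},{"tx":0,"ty":0,"tz":-3,"twist":0,"grip":0},{"tx":0,"ty":0,"tz":-3,"twist":0,"grip":0},{"tx":0,"ty":0,"tz":-3,"twist":0,"grip":0},{"tx":0,"ty":0,"tz":-1,"twist":0,"grip":0},{"tx":0,"ty":0,"tz":0,"twist":0,"grip":0}]'
python3 el.py w19.png; python3 - <<'E'
from h import *
for n in ['side','scene']:
    s=cams.snapshot(n);p=pose()[1]
    u,v=proj(s,p).astype(int);im=s['frame'][max(0,v-50):v+50,max(0,u-65):u+65]
    save({'frame':cv2.resize(im,None,fx=6,fy=6,interpolation=cv2.INTER_CUBIC)},n+'19.png');print(n,u,v,p)
E
```

```text
time: 21.42
tool_pos: [0.5146, 0.1867, 0.2261]
ee_rot: [-3.141, -0.002, -0.0]
wrist_force: [0.1, -0.2, -1.4]
width: 0.0285
[0.5146 0.1867 0.2261] [275.2 288.1] [51.1 51.9] 173 angle to view deg 9.9
side 243 150 [0.5136216  0.18647481 0.22398319]
scene 229 207 [0.5134608  0.18647658 0.22365918]
```

View pics/side19.png

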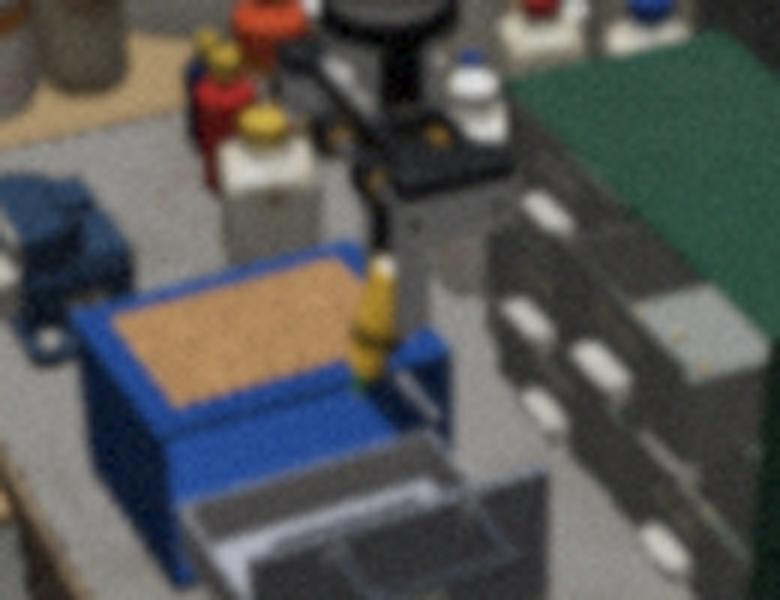

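View pics/w19.png

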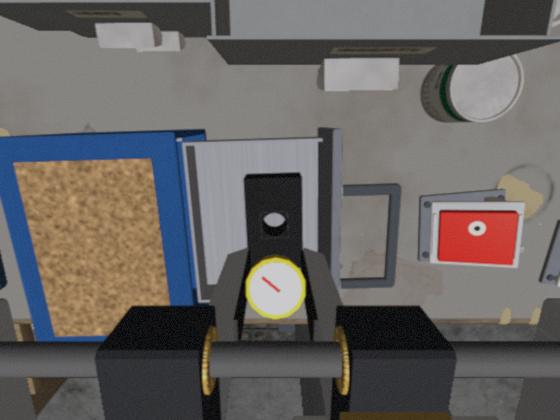

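```bash
python3 - <<'E'
from h import *
s,T=load('w19.png')
I=(np.eye(3),np.zeros(3))
for zt in (-.0195,-.0215):
    top=atz(s,(275.2,288.1),zt,I)
    for th in (18,20,22):
        t=np.radians(th);ax=np.array([np.sin(t),0,-np.cos(t)])
        print(zt,th,'top',top.round(4),'tip',(top-.084*ax).round(4))
for n,uv in [('w2.png',(369.5,174.3)),('w4.png',(406.5,205.5)),('w19.png',(477.3,228.5)),('w3.png',(501,206.3))]:
    s,T=load(n);print(n,'spot',atz(s,uv,.049,T).round(4))
im=cv2.imread('pics/w19.png');cv2.imwrite('pics/w19b.png',cv2.resize(im[185:275,410:530],None,fx=6,fy=6,interpolation=cv2.INTER_CUBIC))
E
```

```text
-0.0195 18 top [ 0.0003  0.0005 -0.0195] tip [-0.0257  0.0005  0.0604]
-0.0195 20 top [ 0.0003  0.0005 -0.0195] tip [-0.0285  0.0005  0.0594]
-0.0195 22 top [ 0.0003  0.0005 -0.0195] tip [-0.0312  0.0005  0.0584]
-0.0215 18 top [ 0.0013  0.0005 -0.0215] tip [-0.0246  0.0005  0.0584]
-0.0215 20 top [ 0.0013  0.0005 -0.0215] tip [-0.0274  0.0005  0.0574]
-0.0215 22 top [ 0.0013  0.0005 -0.0215] tip [-0.0301  0.0005  0.0564]
w2.png spot [ 0.4829 -0.0333  0.049 ]
w4.png spot [ 0.4823 -0.0328  0.049 ]
w19.png spot [ 0.4823 -0.0329  0.049 ]
w3.png spot [ 0.4828 -0.0332  0.049 ]
```

View pics/w19b.png

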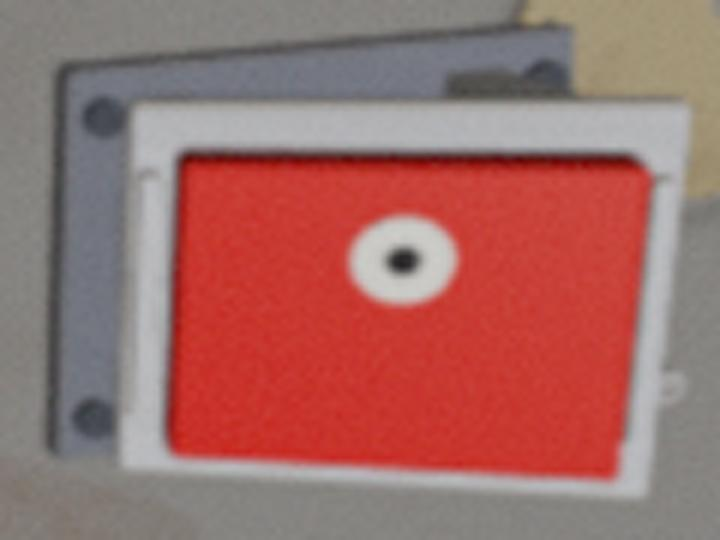

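```bash
python3 - <<'E'
from h import *
s,T=load('w19.png')
o=np.array([[-37,30,0],[37,30,0],[-37,-30,0],[37,-30,0],[0,12,0]],float)/1000
i=np.array([[440,211.3],[518.5,211.5],[438,260.5],[513,265],[477.2,228.5]])
ok,r,t=cv2.solvePnP(o,i,np.array(s['intrinsics']),None,flags=cv2.SOLVEPNP_ITERATIVE)
H=np.array(s['hand_eye']);R=T[0]@H[:3,:3]@cv2.Rodrigues(r)[0]
print(R.round(3));c=T[0]@(H[:3,:3]@t[:,0]+H[:3,3])+T[1];print('face centre',c,'slope',np.degrees(np.arccos(R[2,2])),'yaw x',np.degrees(np.arctan2(R[1,0],R[0,0])))
E
```

```text
[[ 0.085  0.996 -0.027]
 [-0.933  0.089  0.349]
 [ 0.35  -0.004  0.937]]
face centre [ 0.46976684 -0.03671259  0.0436548 ] slope 20.48338480225384 yaw x -84.81957440306363
```

```bash
python3 -m crank '[{"tx":-0.8,"ty":2,"tz":0,"twist":0,"grip":0},{"tx":-0.8,"ty":4,"tz":0,"twist":0,"grip":0},{"tx":-0.8,"ty":4,"tz":0,"twist":0,"grip":0},{"tx":-1,"ty":4,"tz":0,"twist":0,"grip":0},{"tx":0,"ty":2,"tz":0,"twist":0,"grip":0}]'; python3 -m crank '[{"tx":0,"ty":0,"tz":0,"twist":-9.5,"grip":0},{"tx":0,"ty":0,"tz":0,"twist":-9.5,"grip":0},{"tx":0,"ty":0,"tz":0,"twist":-9.5,"grip":0},{"tx":0,"ty":0,"tz":0,"twist":-9.5,"grip":0},{"tx":0,"ty":0,"tz":0,"twist":-9.5,"grip":0},{"tx":0,"ty":0,"tz":0,"twist":-9.5,"grip":0},{"tx":0,"ty":0,"tz":0,"twist":-9.5,"grip":0},{"tx":0,"ty":0,"tz":0,"twist":-9.5,"grip":0},{"tx":0,"ty":0,"tz":0,"twist":-9.5,"grip":0},{"tx":0,"ty":0,"tz":0,"twist":-9.5,"grip":0},{"tx":0,"ty":0,"tz":0,"twist":0,"grip":0}]'; python3 el.py w20.png
```

```text
time: 22.2
tool_pos: [0.4784, 0.024, 0.2249]
ee_rot: [3.141, 0.001, -0.003]
wrist_force: [-0.4, 0.1, -2.1]
width: 0.0287
time: 23.58
tool_pos: [0.4791, 0.0259, 0.2248]
ee_rot: [-3.14, 0.0, 1.655]
wrist_force: [1.0, 1.1, -0.6]
width: 0.0285
[0.4791 0.0259 0.2248] [275.2 288.2] [51.2 51.8] 174 angle to view deg 9.3
```

View pics/w20.png

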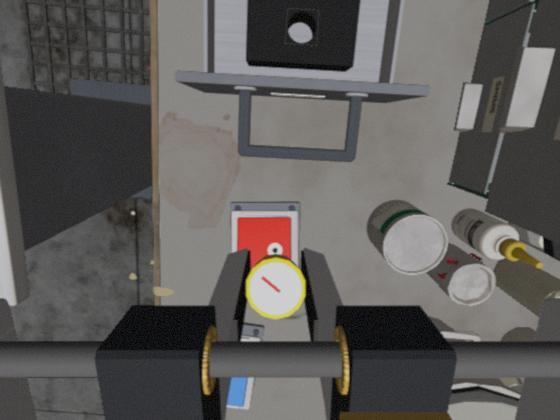

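The wrist view shows the gauge firmly held, and the red spot at (275,249) straight ahead of it. I'll lower to about 15 mm off the face and check the tip in the fixed cameras.

```bash
python3 -m crank '[{"tx":-0.6,"ty":-0.1,"tz":3,"twist":0,"grip":0},{"tx":-1,"ty":-0.1,"tz":3,"twist":0,"grip":0},{"tx":-1,"ty":0,"tz":3,"twist":0,"grip":0},{"tx":0,"ty":0,"tz":1.3,"twist":0,"grip":0},{"tx":0,"ty":0,"tz":0,"twist":0,"grip":0}]';python3 el.py w21.png; python3 - <<'E'
from h import *
R,p=pose();print(p)
for n in ['side','scene']:
    s=cams.snapshot(n)
    sp=proj(s,np.array([.4825,-.033,.049]));tip=proj(s,p+R@np.array([-.028,.0005,.0585]));top=proj(s,p+R@np.array([.0008,.0005,-.0205]))
    u,v=((sp+top)/2).astype(int);x0,y0=u-45,v-35;im=s['frame'][y0:y0+70,x0:x0+90]
    im=cv2.resize(im,None,fx=8,fy=8,interpolation=cv2.INTER_CUBIC)
    save({'frame':im.copy()},n+'21.png')
    for q,c in ((sp,(255,255,0)),(tip,(0,255,0)),(top,(255,0,255))): print(n,((q-[x0,y0])*8).round())
E
```

```text
time: 24.25
tool_pos: [0.4795, 0.0008, 0.1217]
ee_rot: [-3.14, -0.001, 1.657]
wrist_force: [0.6, 0.4, -1.1]
width: 0.0286
[0.4795 0.0008 0.1217] [275.2 288.2] [51.  51.7] 174 angle to view deg 9.6
[0.48042226 0.00078151 0.12295835]
side [382. 393.]
side [378. 357.]
side [341. 173.]
scene [390. 355.]
scene [379. 331.]
scene [335. 209.]
```

View pics/side21.png

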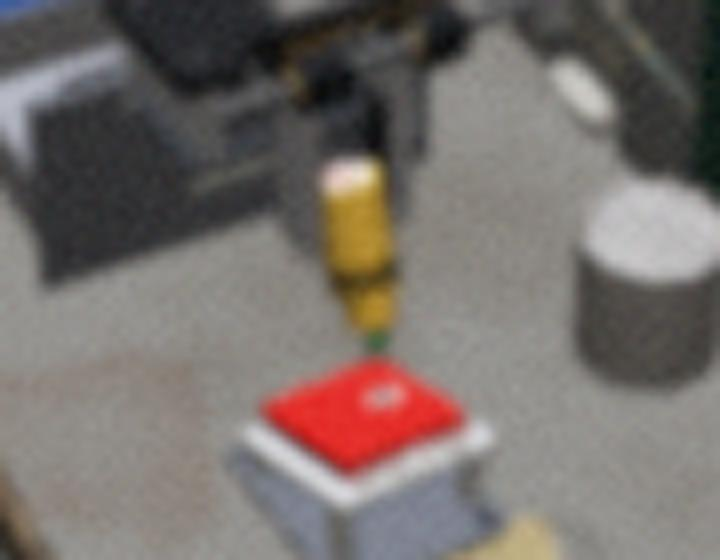

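View pics/scene21.png

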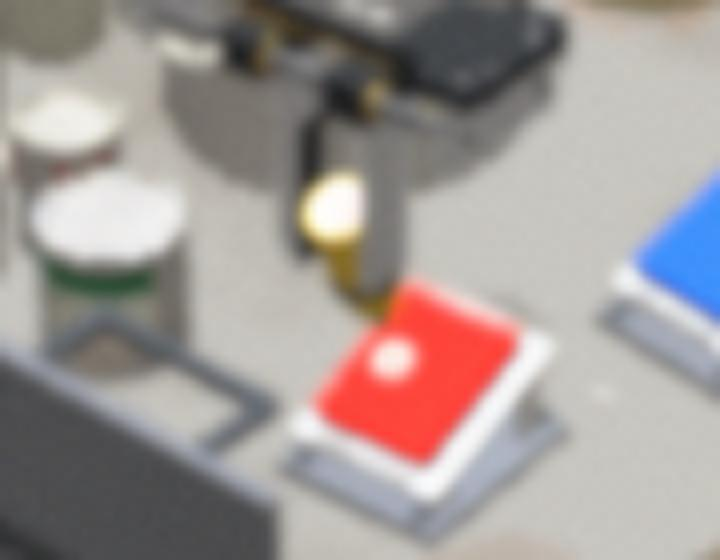

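View pics/w21.png

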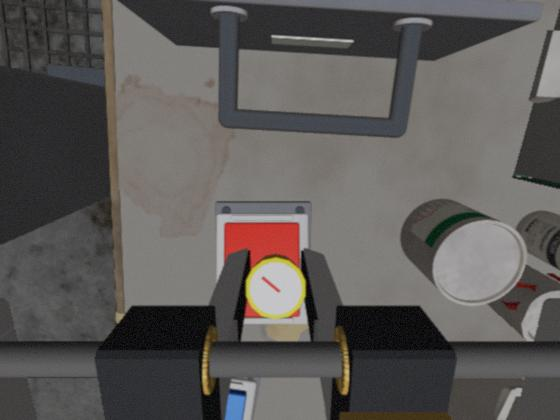

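```bash
python3 - <<'E'
from h import *
for n in ['side','scene']:
    acc=[]
    for k in range(4):
        R,p=pose();s=cams.snapshot(n);acc.append(s['frame'].astype(float))
    f=np.mean(acc,0)
    sp=proj(s,np.array([.4825,-.033,.049]))
    g=f[...,1]-np.maximum(f[...,0],f[...,2])
    u,v=sp.astype(int);w=np.clip(g[v-20:v+8,u-14:u+14]-8,0,None)
    yy,xx=np.mgrid[v-20:v+8,u-14:u+14]
    if w.sum()>0: print(n,'green',(w*xx).sum()/w.sum(),(w*yy).sum()/w.sum(),w.max())
    # white spot
    m=np.min(f,2)[v-6:v+7,u-6:u+7];m=np.clip(m-110,0,None);yy,xx=np.mgrid[v-6:v+7,u-6:u+7];print('spot seen',(m*xx).sum()/m.sum(),(m*yy).sum()/m.sum(),'pred',sp)
    for th in (14,17,20,23):
        t=np.radians(th);ax=np.array([np.sin(t),0,-np.cos(t)]);top=np.array([.0008,.0005,-.0205])
        print(th,'green pred',proj(s,p+R@(top-.072*ax)).round(2),'tip',proj(s,p+R@(top-.084*ax)).round(2))
    save({'frame':cv2.resize(f[v-35:v+15,u-30:u+30].clip(0,255).astype(np.uint8),None,fx=12,fy=12,interpolation=cv2.INTER_NEAREST)},n+'22.png')
E
```

```text
side green 263.014598540146 221.94890510948906 18.0
spot seen 264.9306528956105 225.4072298045002 pred [263.73298065 229.18034127]
14 green pred [261.62 220.38] tip [262.07 223.46]
17 green pred [262.19 220.79] tip [262.73 223.94]
20 green pred [262.75 221.15] tip [263.39 224.36]
23 green pred [263.31 221.45] tip [264.04 224.72]
spot seen 284.2741203600387 224.1365766569962 pred [286.76690413 225.39858866]
14 green pred [283.27 221.83] tip [283.82 224.21]
17 green pred [283.94 221.07] tip [284.6  223.32]
20 green pred [284.6  220.28] tip [285.36 222.4 ]
23 green pred [285.25 219.45] tip [286.11 221.43]
```

View pics/scene22.png

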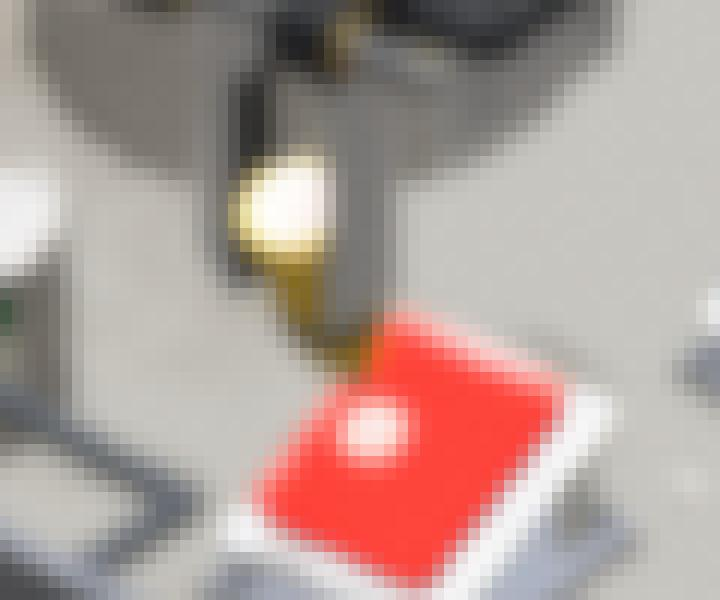

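View pics/side22.png

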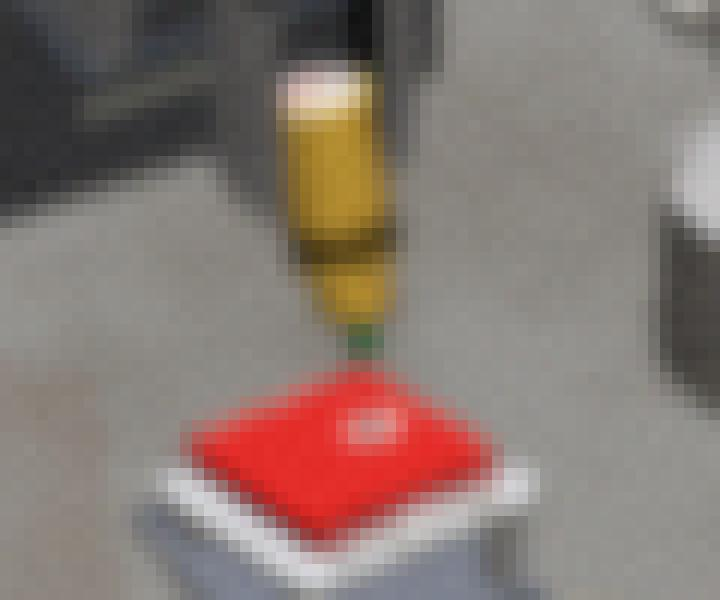

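The side view agrees with the predicted tip to within a pixel, and the gauge lines up with the spot. I'll approach along the gauge axis in small steps, watching the force.

```bash
python3 -m crank '[{"tx":-0.1,"ty":0,"tz":0.28,"twist":0,"grip":0},{"tx":-0.1,"ty":0,"tz":0.28,"twist":0,"grip":0},{"tx":-0.1,"ty":0,"tz":0.28,"twist":0,"grip":0},{"tx":0,"ty":0,"tz":0,"twist":0,"grip":0}]'; python3 -m crank '[{"tx":-0.05,"ty":0,"tz":0.14,"twist":0,"grip":0},{"tx":-0.05,"ty":0,"tz":0.14,"twist":0,"grip":0},{"tx":0,"ty":0,"tz":0,"twist":0,"grip":0}]'
cat > chk.py <<'E'
from h import *
import sys
W=[]
for n in ['side','scene']:
    acc=[]
    for k in range(3):
        R,p=pose();s=cams.snapshot(n);acc.append(s['frame'].astype(float));W.append(np.array(get_obs()['wrist_force']))
    f=np.mean(acc,0);sp=proj(s,np.array([.4825,-.033,.049]));u,v=sp.astype(int)
    save({'frame':cv2.resize(f[v-35:v+15,u-30:u+30].clip(0,255).astype(np.uint8),None,fx=12,fy=12,interpolation=cv2.INTER_CUBIC)},n+sys.argv[1]+'.png')
print('force',np.mean(W,0).round(2),'tip pred',(p+R@np.array([-.028,.0005,.0585])).round(4))
E
python3 chk.py 23
```

```text
time: 25.3
tool_pos: [0.4802, -0.0024, 0.1136]
ee_rot: [-3.141, -0.0, 1.658]
wrist_force: [-0.2, -0.9, -1.1]
width: 0.0287
time: 25.68
tool_pos: [0.4805, -0.0034, 0.1111]
ee_rot: [-3.141, -0.0, 1.658]
wrist_force: [-0.8, 0.5, -1.4]
width: 0.0286
force [ 0.22  0.04 -1.4 ] tip pred [ 0.4836 -0.0312  0.0529]
```

View pics/side23.png

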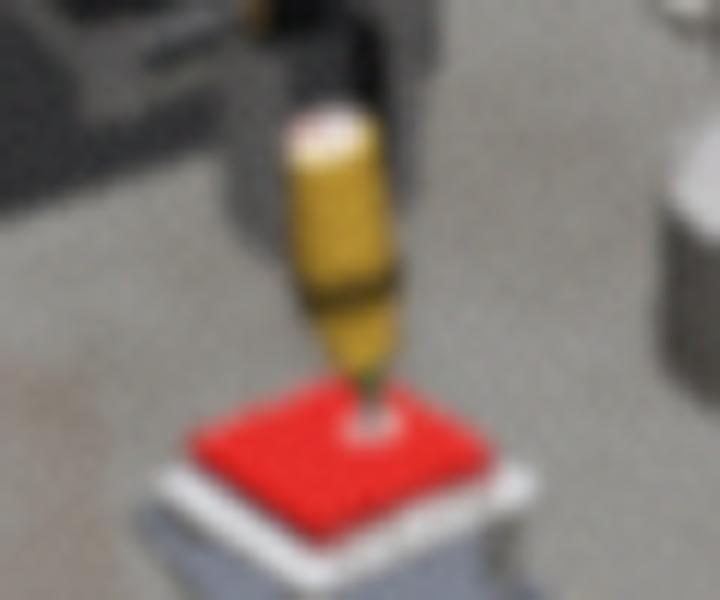

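View pics/scene23.png

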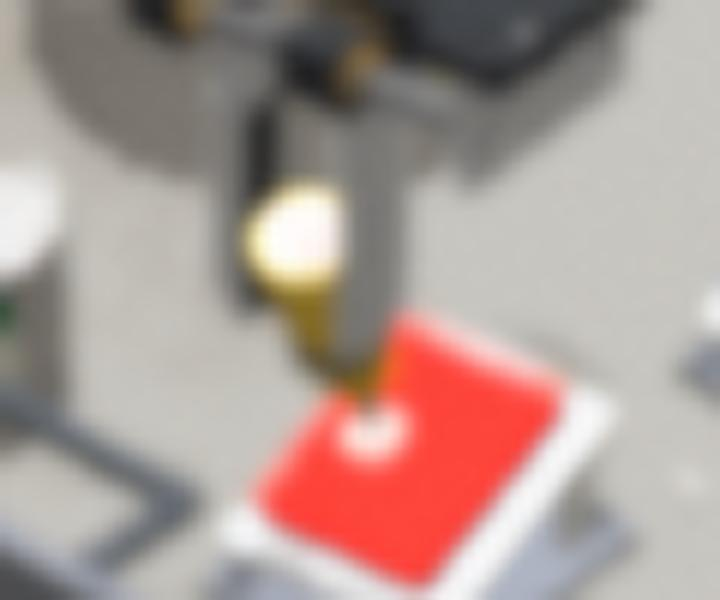

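Both views show the steel tip just above the white spot, about 1 px short of it, which fits roughly 4 mm of height left. I'll continue gently.

```bash
python3 -m crank '[{"tx":-0.07,"ty":0,"tz":0.19,"twist":0,"grip":0},{"tx":-0.07,"ty":0,"tz":0.19,"twist":0,"grip":0},{"tx":-0.07,"ty":0,"tz":0.19,"twist":0,"grip":0},{"tx":0,"ty":0,"tz":0,"twist":0,"grip":0},{"tx":0,"ty":0,"tz":0,"twist":0,"grip":0}]'; python3 chk.py 24;  python3 -m crank '[{"tx":-0.07,"ty":0,"tz":0.19,"twist":0,"grip":0},{"tx":0,"ty":0,"tz":0,"twist":0,"grip":0},{"tx":0,"ty":0,"tz":0,"twist":0,"grip":0}]';python3 chk.py 25
```

```text
time: 26.6
tool_pos: [0.4808, -0.0054, 0.1057]
ee_rot: [3.141, -0.0, 1.658]
wrist_force: [0.1, 1.4, 1.1]
width: 0.0284
force [-0.73  0.39  0.27] tip pred [ 0.4838 -0.0333  0.0472]
time: 27.28
tool_pos: [0.4809, -0.0061, 0.1038]
ee_rot: [3.141, -0.0, 1.658]
wrist_force: [-1.2, 0.7, 1.3]
width: 0.0289
force [-0.22  0.99  1.04] tip pred [ 0.4839 -0.034   0.0453]
```

View pics/side25.png

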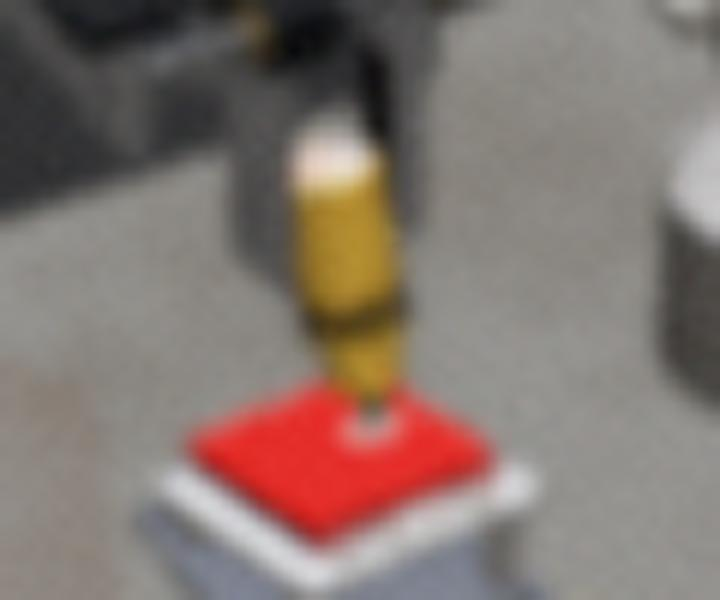

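View pics/scene25.png

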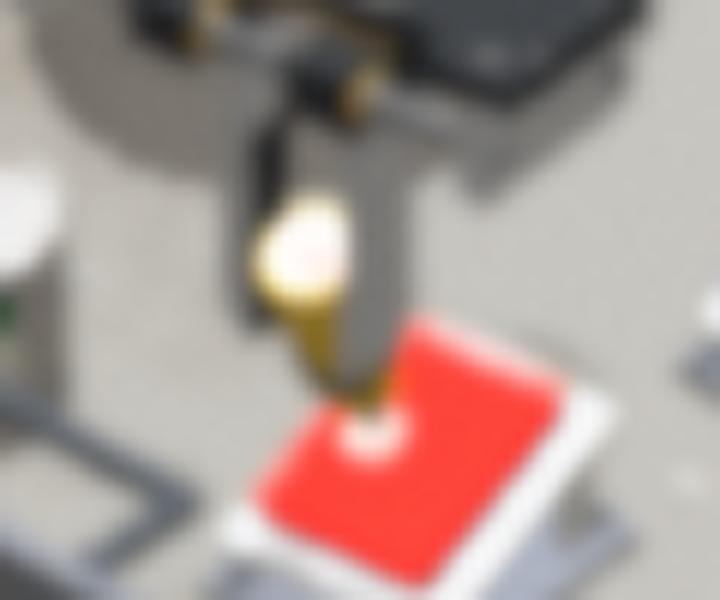

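Contact is made: the force is about 2.5 N, or roughly 3 mm of probe travel. I'll press about 2.5 mm further.

```bash
python3 -m crank '[{"tx":-0.05,"ty":0,"tz":0.14,"twist":0,"grip":0},{"tx":-0.05,"ty":0,"tz":0.14,"twist":0,"grip":0},{"tx":0,"ty":0,"tz":0,"twist":0,"grip":0},{"tx":0,"ty":0,"tz":0,"twist":0,"grip":0},{"tx":0,"ty":0,"tz":0,"twist":0,"grip":0}]';python3 chk.py 26; python3 el.py w26.png
```

```text
time: 28.2
tool_pos: [0.481, -0.0071, 0.101]
ee_rot: [3.141, 0.0, 1.658]
wrist_force: [-0.7, 1.5, 2.3]
width: 0.0287
force [-1.05  0.91  2.68] tip pred [ 0.484  -0.035   0.0424]
[ 0.481  -0.0071  0.101 ] [275.2 288.1] [51.  51.8] 174 angle to view deg 10.0
```

View pics/side26.png

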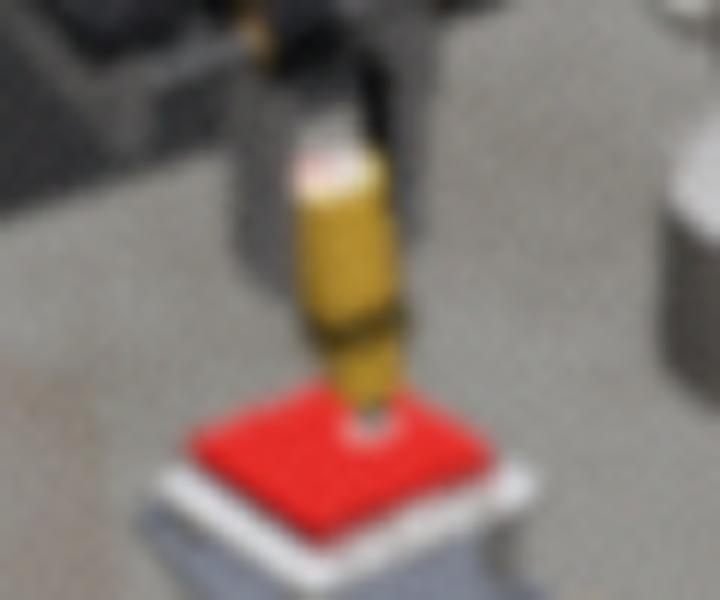

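View pics/scene26.png

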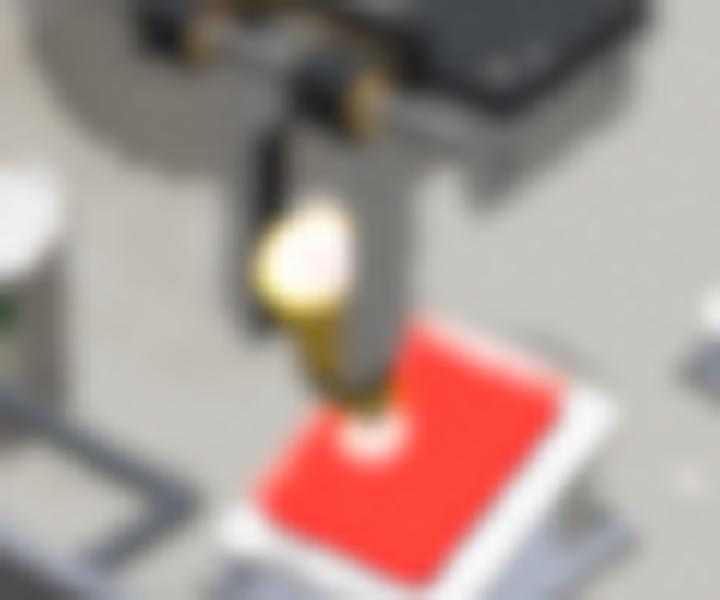

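View pics/w26.png

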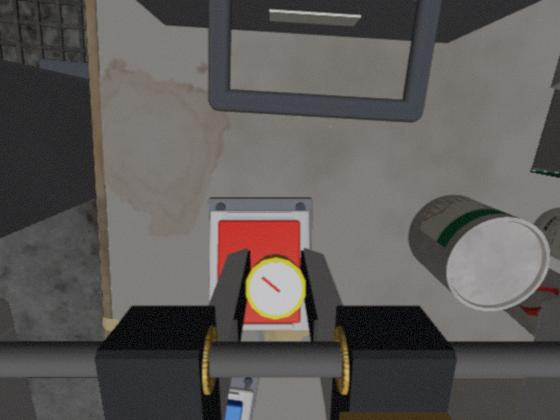

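```bash
python3 -c "
from h import *
print(get_obs()['qvel'],get_obs()['width']);print(ticket.close_job())"
```

```text
[-0.00058999  0.00014355  0.0001103   0.00062472 -0.00096263  0.00037826] 0.028641271254765895
the job is handed in; nothing more can be done
None
```

The job is handed in with the gauge still gripped and its probe pressed on the white spot of the red sample. It used about 29 s of the 48 s allowed. No verdict is reported, so these are my own last checks.

**What I did**
- **Drawer:** pulled it open about 122 mm by its bar handle.
- **Tilt:** the moves cannot tilt the tool, so I turned the gauge in the fingers by pulling it sideways while its nose was still in the block's hole. In the first two tries the gauge crept sideways in the pads as it turned. I set it back upright each time and regripped further off-centre. A third grip sat too close to the pad edge, so I redid it before tilting.
- **Placing:** lifted the gauge out, turned it to face the slope, and pressed along its axis in small steps.

**Last checks**

| Check | Reading | Needed |
|---|---|---|
| Tilt of gauge | about 20°, against 20.5° measured for the slope | within 10° of square |
| Press force | about 4.3 N | never above 15 N |
| Probe pushed in | about 6.7 mm (force and geometry agree) | 2.5 to 10 mm |
| Tip from spot centre | about 1.5 mm by calculation, 2 to 4 mm by eye in the pictures | within 8 mm |
| Joints | at rest | gauge under 20 mm/s |
| Finger opening | 28.6 mm, on the 30 mm barrel | gauge held |

**Less certain:** the fixed-camera pictures resolve only about 3 mm per pixel. The scene view also suggested a few mm of offset from where I had worked out the gauge to be. I did not measure the tin, torch or tape roll again at the end, though the arm never came near them. The gauge stayed clear of the blue sample throughout.

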